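# Put the second brake pad away in the latched spares case

## Task

The blue spares case with the yellow lid is shut by a quarter-turn T-handle latch: turn the handle counter-clockwise to release it, swing the lid right up, and lay the brake pad that is lying on the bench flat in the empty cell beside the pad already stored there. Then shut the lid fully and turn the T-handle back clockwise, all the way, to lock it. Leave the stored pad in its cell and do not disturb the other things on the bench.

Things in the scene. Friction and masses are not known exactly. Their poses are not given: they have to be found in the camera images.
- spares_case: Blue steel case fixed to the bench, 132 (x) by 208 (y) by 60 mm high without lid, walls 4 mm. Origin: centre of its underside; x points from its front (robot side) to the hinge at the back, y to its left, z up. A divider 25 mm high makes a left and a right cell, each 124 (x) by 98 (y) mm. A steel keeper lip, 44 mm wide, reaches 10 mm inward at the front wall's top, at y = +48 mm.
- case_hinge (a point): Middle of the lid's hinge line, at (66, 0, 62) mm in the case frame; fixed. The hinge line runs along the case's y. Axes as the case.
- lid (a joint): Angle of the yellow lid (4 mm plate, 134 x 210 mm): 0 shut, positive open (its front edge rises and swings back over the hinge), stop at 1.75 rad. Stiff hinge: it stays where it is left; about 5 N at the handle lifts it. It opens only a few hundredths of a rad unless the latch is released.
- lid_handle (a point): Middle of the round bar of the lid's dark steel bow handle: bar 10 mm diameter along the case's y, 54 mm clear between its posts, axis 35 mm off the lid's face. Lid shut: at (-112, -52, +37) mm from case_hinge in the case frame; it swings with the lid. Its y runs along the bar, which turns easily between finger pads, so the lid can be swung by it with the gripper kept upright.
- latch (a joint): Turn of the T-handle on the lid: 0 locked (bar front to back, along the case's x, towards the red dot), grows counter-clockwise seen on the lid's outer face, stop at 1.571 rad = released (bar parallel to the hinge, towards the green dot). The cam under the lid clears the keeper from about 1.1 rad; keep it clear to shut the lid. Friction about 0.05 N m; it stays where it is left.
- latch_bar (a point): Middle of the T-handle's black round bar (12 mm diameter, 56 mm long), on a 11 mm stem, 36 mm above the lid's outer face. With the lid shut it lies at (-104, +48, +38) mm from case_hinge in the case frame. Its x runs along the bar, z along the stem, outward.
- pad_loose_mid (a point): Brake pad lying on the bench, the one to put away: dark backing plate with brown lining, 42 mm (x) by 84 mm (y) by 12 mm thick. Point at its centre, 6 mm above its underside; z up, y along its length.
- pad_stored_mid (a point): The like brake pad already stored in one of the cells (left or right), same size and axes.
- liner_empty_top (a point): Centre of the top of the light cork liner in the empty cell (left or right); 8 mm above the bench. Liner 120 mm (x) by 94 mm (y); axes parallel to the case's.
- liner_full_top (a point): The same point of the liner under the stored pad, in the other cell.
- ignition_box: Bystander: black ignition box 80x138x52 mm; origin at the centre of its underside.
- tape_roll: Bystander: roll of black tape, 66 mm diameter, 19 mm high; origin at the centre of its underside.
- spanner: Bystander: steel spanner 31x200x9 mm lying along its y; origin at the centre of its underside.
- piston: Bystander: alloy piston, 60 mm diameter, 54 mm high; origin at the centre of its underside.
- bearing: Bystander: ball bearing, 47 mm diameter, 14 mm high; origin at the centre of its underside.
- marker: Bystander: white and green marker pen 17x135x16 mm lying along its y; origin at the centre of its underside.
Mind the look-alikes: they are no part of the job. Of the things that look like the part that bears pad_loose_mid, the larger one is meant.

How it is judged:
By the outcome, as a careful person would: the job done as asked, in the order asked, and still so for the second after the job is handed in, with the robot touching nothing.
It also fails if it takes over 72 s, if anything falls off the work surface, if the arm or the gripper's body presses on something with over 40 N, if the wrist force passes 120 N, or if a joint passes its speed limit or range.

## Robot

A 6-joint arm with a two-finger parallel gripper is mounted at the origin on a cart in front of the work surface, level with it; the furniture and walls round the work are solid. World frame = base frame: x ahead of the robot, y to its left, z up, the work surface at z = 0. Lengths are in m, angles in rad, forces in N, time in s.
With the tool pointing down it reaches from about 0.375 to 0.925 m from the base axis. Payload 5.7 kg.
Tool frame: the origin (TCP) lies midway between the tips of the shut fingers; the grasp point (between the pads) lies 19 mm behind it (bot.grip_point_offset is the distance from the TCP to the grasp point, in m); y points along the fingers, x is the direction in which the jaws open and shut, and the axes are right-handed (so a half turn about y gives the same grasp; the last joint's range is limited). The gripper opens to 85 mm and grips with 20 to 120 N. Pads are 22 mm wide; open, the fingers measure 114 mm over their backs; the gripper's body (76 mm by 85 mm) begins 54 mm behind the grasp point. The pads swing forward as they close: fully open they stand 13 mm farther back than shut.
Start: joints at [1.199, 0.359, 1.51, -0, 1.272, -0.115], TCP at [0.152, 0.58, 0.231] pointing down, gripper open.
Joint ranges: [-2.97, 2.97], [-1.01, 2.36], [0.21, 2.38], [-0.96, 4.11], [0.2, 2.71], [-2.98, 2.98]. Speed limits (rad/s): [2.39, 2.39, 3.14, 3.14, 3.14, 3.14].

## Interface

Orientations are given as a 3x3 rotation matrix whose columns are the frame's x, y, z axes.
In Python, from station import bot gives the robot as it stands. The module is installed in compiled form; this text tells all that it offers.
- The arm moves only by the tool send_rows, never from a script. Its arguments are lists of equal length, an entry for each row: "gripper": the closure, from 0 (fully open) to 1 (shut); "dp": the shift along the tool's x, y, z as a fraction of full scale, a list of three; "twist": the turn about the tool's y as a fraction of full scale. A call has exactly 10 rows; each row shifts and turns the commanded pose from where the row before left it, along the tool's axes as they then stand; what a row does not reach is not made up. Full scale, the value 1, is 0.04 m for a shift and 6 degrees for a turn. A row lasts 1/12 s, in which the tool goes at most 41.7 mm and 7.16 degrees, less where a joint would pass 70% of its speed; a pose out of reach is approached as far as the arm can. A call with a number of a shift or a turn outside -1 to 1 is refused whole. A call with a gripper value outside its range is refused whole. The fingers move at their own pace and stop on an object; "squeeze" is the grip in N (left out, the last holds). Time passes only in rows, so rows that do not move let the fingers close, or fill a call up. It gives the time, the measured TCP pose, the force and the opening at its end, in the units of the state.
- bot.sense(): the state, without advancing time (a new reading comes with each control period).
- bot.get_image(name): name is "side" or "top" or "wrist"; returns a dict with "pixels" (420x560x3 uint8, blue, green, red), "intrinsics" (3x3 intrinsics, pixels), "rvec" (rotation vector, rad) and "tvec" (3), from world to camera coordinates, as OpenCV has them. Camera axes: x right, y down, z forward; pixel columns grow to the right and rows downward; lengths in m; the calibration is good to about 2 mm. A picture is of the moment at which its call begins. There is no depth.
- bot.sign_off(): hands the job in, once; it reports no verdict.
The state is a dict: "clock": time; "joint_positions": joint angles; "joint_vel": joint speeds; "effort": joint torques, N m; "tcp_pos": TCP position; "tool_rot": TCP orientation; "ft_force": force on the tool from outside, world axes, zero at the start; "ft_torque": the same for the moment, N m; "finger_gap": finger opening in m.
Only numpy, scipy, OpenCV 4.12 (cv2) and the standard library are available. Lean on these libraries where they do the work, as an engineer would, in place of code of your own. Each camera call takes 0.05 s, during which the arm holds its last target.

## Working session

There is one attempt and no reset: what is moved stays moved. The work goes in short steps, Python scripts to look and compute and a tool call to move; the robot and the scene stay as the last step left them, time stands still between calls to the robot, and variables do not carry over. Pictures are saved under pics/ and viewed, and the job is handed in when it is done.

Besides the shell and the picture viewer there is one more tool, called after ">>>" by a JSON object that holds its "method" and its "body", one argument or row to a line. send_rows: Moves the arm, as the interface text tells. Shift numbers are shares of 0.04 m and turn numbers shares of 6 degrees, none past 1 either way. Its arguments: {"type":"object","properties":{"gripper":{"type":"array"},"dp":{"type":"array"},"twist":{"type":"array"},"squeeze":{"type":"number"}},"required":["gripper","dp","twist"]}

```bash
mkdir -p pics; ls; python3 - <<'E'
from station import bot
import cv2,pickle
s=bot.sense(); print(s['clock'],s['tcp_pos'],s['tool_rot'],s['finger_gap'],bot.grip_point_offset)
d={}
for n in ('side','top','wrist'):
    im=bot.get_image(n); d[n]=im; cv2.imwrite(f'pics/a_{n}.png',im['pixels']); print(n,im['intrinsics'],im['rvec'],im['tvec'])
pickle.dump(d,open('a.pkl','wb'))
E
```

```text
pics
0.0 [0.1521387  0.57967815 0.23046086] [[ 2.53966504e-01 -6.55519423e-04 -9.67212792e-01]
 [ 9.67211321e-01 -1.69927510e-03  2.53967269e-01]
 [-1.81004109e-03 -9.99998341e-01  2.02466850e-04]] 0.08507998108553377 0.0187
side [[390.12109171   0.         285.97085834]
 [  0.         390.12109171 210.60442573]
 [  0.           0.           1.        ]] [ 1.76387664 -1.95361226  0.62622575] [0.13116958 0.49295864 1.18230151]
top [[397.00673926   0.         274.41823155]
 [  0.         397.00673926 207.74750226]
 [  0.           0.           1.        ]] [ 2.15242951 -2.1012507   0.19797332] [0.05162628 0.55470797 1.1575916 ]
wrist [[359.25271742   0.         287.53946586]
 [  0.         359.25271742 206.76979245]
 [  0.           0.           1.        ]] [-2.28566652 -1.76306896 -0.26796515] [-0.59854512 -0.03956978  0.38062474]
```

View pics/a_side.png

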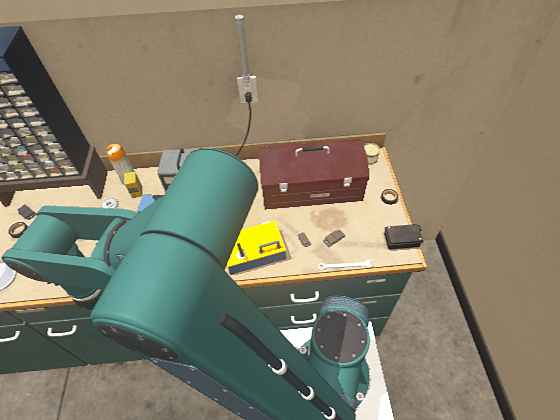

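View pics/a_top.png

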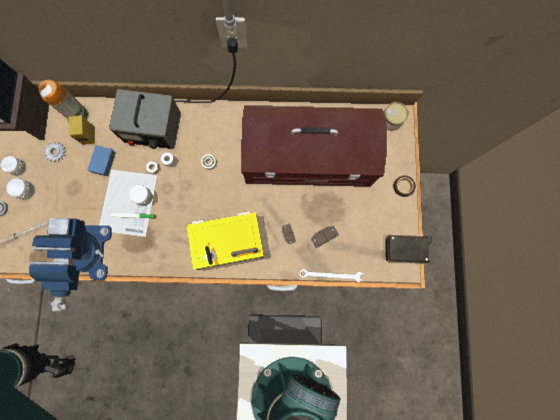

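View pics/a_wrist.png

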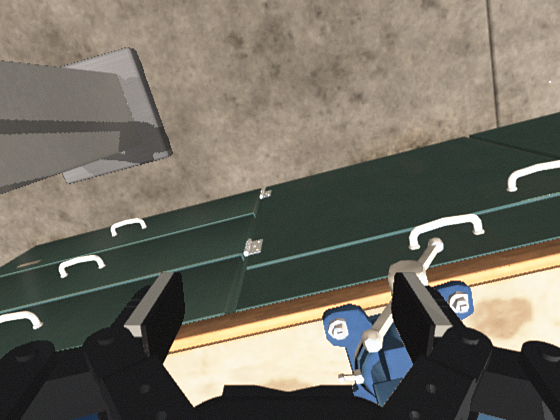

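The top view shows the case (yellow lid) around (225,241), T-handle (209,255), bow handle (245,252) and two pad-like items: a small one (289,233) and a larger one (324,236). I'll take a close crop.

```bash
cat > h.py <<'E'
import numpy as np,cv2
def cam(im):
    R,_=cv2.Rodrigues(np.array(im['rvec'],float)); t=np.array(im['tvec'],float).ravel(); return R,t,np.array(im['intrinsics'])
def ray(im,uv):
    R,t,K=cam(im); d=R.T@np.linalg.inv(K)@np.array([uv[0],uv[1],1.]); return -R.T@t,d/np.linalg.norm(d)
def onz(im,uv,z):
    c,d=ray(im,uv); return c+d*(z-c[2])/d[2]
def tri(ims,uvs):
    A=np.zeros((3,3));b=np.zeros(3);rs=[ray(i,u) for i,u in zip(ims,uvs)]
    for c,d in rs:
        P=np.eye(3)-np.outer(d,d);A+=P;b+=P@c
    X=np.linalg.solve(A,b); return X,[np.linalg.norm((np.eye(3)-np.outer(d,d))@(X-c)) for c,d in rs]
def proj(im,P):
    R,t,K=cam(im); p=cv2.projectPoints(np.atleast_2d(np.array(P,float)),R,t,K,None)[0]; return p.reshape(-1,2)
def crop(im,x0,y0,x1,y1,s,fn):
    cv2.imwrite(fn,cv2.resize(im['pixels'][y0:y1,x0:x1],None,fx=s,fy=s,interpolation=cv2.INTER_CUBIC))
E
python3 - <<'E'
from h import *;import pickle
d=pickle.load(open('a.pkl','rb'))
crop(d['top'],175,200,375,290,4,'pics/b_top.png')
crop(d['side'],215,210,375,285,5,'pics/b_side.png')
for n in d: R,t,K=cam(d[n]); print(n,-R.T@t)
for uv in [(289,233),(324,236),(225,241)]: print(onz(d['top'],uv,.01))
E
```

```text
side [-0.29385945  0.1385368   1.24599548]
top [0.33372196 0.06580875 1.23882339]
wrist [0.07845434 0.59920642 0.37348871]
[0.48205123 0.01768249 0.01      ]
[ 0.47531229 -0.09127305  0.01      ]
[0.45234657 0.21549629 0.01      ]
```

View pics/b_top.png

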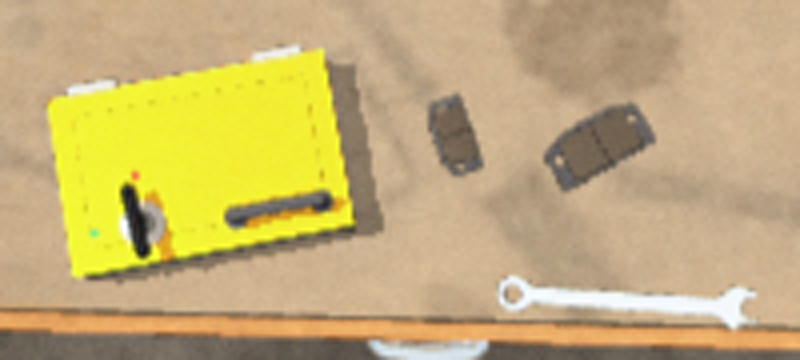

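View pics/b_side.png

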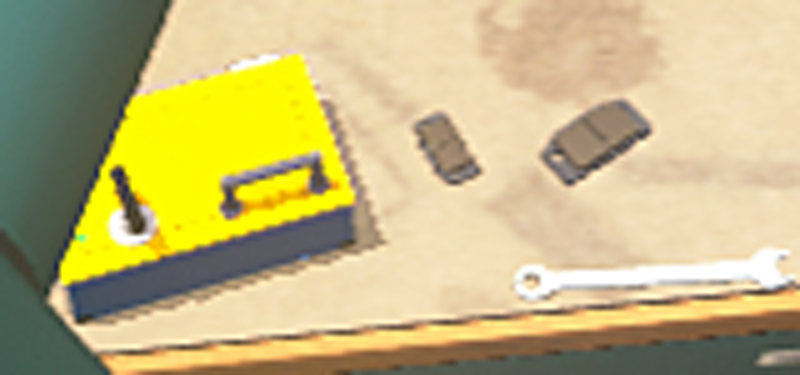

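Candidates for the loose pad: the small one at top-image (289,233) and the large one at (324,236). The large one is the right choice. It is about 25 px long in the crop's scale, roughly 84 mm, and the other is about 60 mm. Next is a coarse pose fit.

```bash
cat >> h.py <<'E'
from scipy.optimize import least_squares
def Rz(a): c,s=np.cos(a),np.sin(a); return np.array([[c,-s,0],[s,c,0],[0,0,1.]])
LIDC=np.array([[-.068,.105,.064],[.066,.105,.064],[.066,-.105,.064],[-.068,-.105,.064]])  # FL BL BR FR
def fitcase(obs,x0=(.45,.2,.17)):
    # obs list of (im, uv, casept)
    def f(p): return np.concatenate([(proj(i,Rz(p[2])@c+[p[0],p[1],p[3] if len(p)>3 else 0])[0]-u) for i,u,c in obs])
    return least_squares(f,x0)
def case2w(p,c): return Rz(p[2])@np.array(c,float)+[p[0],p[1],0]
E
python3 - <<'E'
from h import *;import pickle
d=pickle.load(open('a.pkl','rb'))
T=[(75,277),(50,100),(323,50),(353,228)]
obs=[(d['top'],np.array(u)/4+[175,200],c) for u,c in zip(T,LIDC)]
S=[None,None,(300,56),(353,205)]
obs2=obs+[(d['side'],np.array(u)/5+[215,210],c) for u,c in zip(S,LIDC) if u]
for o in (obs,obs2):
    r=fitcase(o); print(r.x,np.degrees(r.x[2]),r.fun.round(1))
# marked points, tri
ps={'latch':((136,218),(122,190)),'handle':((279,209),(272,178)),'padL':((600,145),(597,140)),'padS':((455,135),(447,147))}
for k,(a,b) in ps.items():
    print(k,tri([d['top'],d['side']],[np.array(a)/4+[175,200],np.array(b)/5+[215,210]]))
p=r.x
print('pred latch',case2w(p,[-.038,.048,.1]),'handle',case2w(p,[-.046,-.052,.099]))
for a,b in (((565,180),(640,115)),((552,157),(572,190)),((630,104),(655,137))): 
  A=onz(d['top'],np.array(a)/4+[175,200],.012);B=onz(d['top'],np.array(b)/4+[175,200],.012);print(A,B,np.linalg.norm(A-B))
E
```

```text
[0.44907189 0.20873402 0.20145195] 11.542346347209131 [-0.6  0.3 -0.6 -0.2  0.5  0.1  0.7 -0.2]
[0.44883378 0.20895306 0.20020851] 11.471102579522206 [-0.7  0.3 -0.7 -0.2  0.5  0.2  0.6 -0.1  0.2 -0.3  0.2 -0.2]
latch (array([0.40360669, 0.2482037 , 0.10945511]), [np.float64(0.0013583635501499289), np.float64(0.00135836355014989)])
handle (array([0.41348055, 0.14752782, 0.09147955]), [np.float64(0.0002485565183260871), np.float64(0.0002485565183261269)])
padL (array([ 0.47541363, -0.09623344,  0.00222066]), [np.float64(0.0008346587755201535), np.float64(0.000834658775520187)])
padS (array([0.48026394, 0.01705118, 0.00403476]), [np.float64(0.0011464961429578078), np.float64(0.0011464961429577673)])
pred latch [0.40204688 0.24843707 0.1       ] handle [0.41409405 0.14884357 0.099     ]
[ 0.44657594 -0.06708161  0.012     ] [ 0.49858081 -0.12526909  0.012     ] 0.07804030483358436
[ 0.46414683 -0.05692919  0.012     ] [ 0.43898977 -0.07251985  0.012     ] 0.02959639091081715
[ 0.50703121 -0.11750499  0.012     ] [ 0.4816485  -0.13685414  0.012     ] 0.031916635275753
```

```bash
cat >> h.py <<'E'
def plan(tgt,n,cur=None,maxrot=6):
    """tgt x,y,z,yawdeg ; linear in n rows"""
    if cur is None:
        from station import bot
        s=bot.sense(); R=np.array(s['tool_rot']); cur=[*s['tcp_pos'],np.degrees(np.arctan2(R[1,0],R[0,0]))]
    cur=np.array(cur,float); tgt=np.array(tgt,float); step=(tgt[:3]-cur[:3])/n; dy=(tgt[3]-cur[3])/n
    print('cur',cur.round(4),'step mm',(step*1000).round(1),'dyaw',round(dy,2))
    dps=[];tw=[]
    for i in range(n):
        a=np.radians(cur[3]+dy*i)
        R=np.array([[np.cos(a),0,-np.sin(a)],[np.sin(a),0,np.cos(a)],[0,-1,0]])
        dps.append([float(round(v,3)) for v in (R.T@step/.04)]); tw.append(float(round(-dy/6,3)))
    for k in range(0,n,10): print('dp',dps[k:k+10],'\ntw',tw[k:k+10])
E
python3 - <<'E'
from h import *
plan([.38,.24,.26,-43],20)
E
```

```text
cur [ 0.1522  0.5798  0.2306 75.2856] step mm [ 11.4 -17.    1.5] dyaw -5.91
dp [[-0.339, -0.037, -0.383], [-0.297, -0.037, -0.416], [-0.253, -0.037, -0.445], [-0.206, -0.037, -0.468], [-0.156, -0.037, -0.487], [-0.105, -0.037, -0.5], [-0.053, -0.037, -0.509], [-0.0, -0.037, -0.511], [0.052, -0.037, -0.509], [0.104, -0.037, -0.501]] 
tw [0.986, 0.986, 0.986, 0.986, 0.986, 0.986, 0.986, 0.986, 0.986, 0.986]
dp [[0.155, -0.037, -0.487], [0.205, -0.037, -0.469], [0.252, -0.037, -0.445], [0.297, -0.037, -0.417], [0.338, -0.037, -0.384], [0.376, -0.037, -0.347], [0.409, -0.037, -0.306], [0.439, -0.037, -0.263], [0.464, -0.037, -0.216], [0.483, -0.037, -0.167]] 
tw [0.986, 0.986, 0.986, 0.986, 0.986, 0.986, 0.986, 0.986, 0.986, 0.986]
```

>>> {"method": "send_rows", "body": {
  "gripper": [0, 0, 0, 0, 0, 0, 0, 0, 0, 0],
  "dp": [
    [-0.34, -0.04, -0.38],
    [-0.3, -0.04, -0.42],
    [-0.25, -0.04, -0.45],
    [-0.21, -0.04, -0.47],
    [-0.16, -0.04, -0.49],
    [-0.1, -0.04, -0.5],
    [-0.05, -0.04, -0.51],
    [0, -0.04, -0.51],
    [0.05, -0.04, -0.51],
    [0.1, -0.04, -0.5]
  ],
  "twist": [1, 1, 1, 1, 1, 1, 1, 1, 1, 1]
}}

```text
clock: 0.98
tcp_pos: [0.2656, 0.4081, 0.2471]
tool_rot: [[0.966, -0.0, -0.259], [0.259, -0.001, 0.966], [-0.0, -1.0, -0.0]]
ft_force: [0.3, 0.4, 0.2]
finger_gap: 0.0853
```

>>> {"method": "send_rows", "body": {
  "gripper": [0, 0, 0, 0, 0, 0, 0, 0, 0, 0],
  "dp": [
    [0.16, -0.04, -0.49],
    [0.21, -0.04, -0.47],
    [0.25, -0.04, -0.45],
    [0.3, -0.04, -0.42],
    [0.34, -0.04, -0.38],
    [0.38, -0.04, -0.35],
    [0.41, -0.04, -0.31],
    [0.44, -0.04, -0.26],
    [0.46, -0.04, -0.22],
    [0.48, -0.04, -0.17]
  ],
  "twist": [1, 1, 1, 1, 1, 1, 1, 1, 1, 1]
}}

```text
clock: 1.82
tcp_pos: [0.3762, 0.2353, 0.2632]
tool_rot: [[0.707, -0.0, 0.707], [-0.707, -0.0, 0.707], [-0.0, -1.0, -0.0]]
ft_force: [1.4, -0.0, -0.9]
finger_gap: 0.0856
```

```bash
python3 - <<'E'
from station import bot
import cv2,pickle
from h import *
im=bot.get_image('wrist');pickle.dump(im,open('w1.pkl','wb'));cv2.imwrite('pics/w1.png',im['pixels'])
s=bot.sense();print(s['clock'],s['ft_force'],s['joint_positions'])
plan([.38,.24,.26,-78.5],10)
E
```

```text
1.8667 [ 2.41052377 -1.32301346  0.97423374] [ 0.39896997  0.0976502   1.78125561 -0.00310608  1.26195122  1.19227975]
cur [  0.3782   0.233    0.2636 -45.3992] step mm [ 0.2  0.7 -0.4] dyaw -3.31
dp [[-0.009, 0.009, 0.015], [-0.01, 0.009, 0.015], [-0.011, 0.009, 0.014], [-0.012, 0.009, 0.014], [-0.013, 0.009, 0.013], [-0.013, 0.009, 0.012], [-0.014, 0.009, 0.011], [-0.015, 0.009, 0.011], [-0.015, 0.009, 0.01], [-0.016, 0.009, 0.009]] 
tw [0.552, 0.552, 0.552, 0.552, 0.552, 0.552, 0.552, 0.552, 0.552, 0.552]
```

View pics/w1.png

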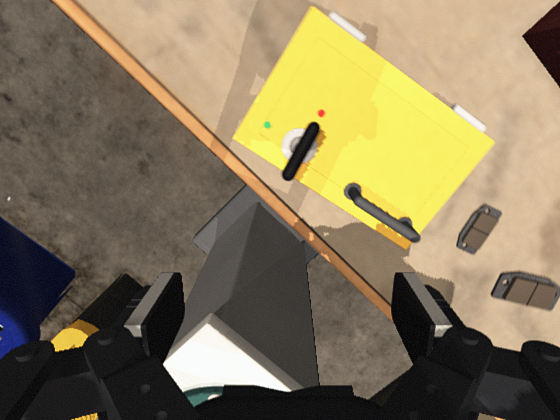

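Clear wrist view: lid corners about (233,137), (314,6), (494,143), (408,248). The T-bar runs (317,125)-(287,178), the bow handle (352,190)-(415,237), and the large pad is at (527,290) with the small one at (479,229).

```bash
python3 - <<'E'
from h import *;import pickle
w=pickle.load(open('w1.pkl','rb'));d=pickle.load(open('a.pkl','rb'))
hsv=cv2.cvtColor(w['pixels'],cv2.COLOR_BGR2HSV)
m=cv2.inRange(hsv,(22,120,60),(35,255,255)); m[270:]=0
m=cv2.morphologyEx(m,cv2.MORPH_CLOSE,np.ones((25,25)))
c=max(cv2.findContours(m,cv2.RETR_EXTERNAL,cv2.CHAIN_APPROX_NONE)[0],key=cv2.contourArea)
h=cv2.convexHull(c);q=cv2.approxPolyDP(h,12,True).reshape(-1,2);print(q.tolist())
# refine sides by line fit
pts=c.reshape(-1,2).astype(float);L=[]
for i in range(len(q)):
    a,b=q[i].astype(float),q[(i+1)%len(q)].astype(float);u=(b-a)/np.linalg.norm(b-a);n=np.array([-u[1],u[0]])
    s=(pts-a)@u;e=(pts-a)@n;k=(abs(e)<4)&(s>12)&(s<np.linalg.norm(b-a)-12)
    vx,vy,x,y=cv2.fitLine(pts[k].astype(np.float32),cv2.DIST_HUBER,0,.01,.01).ravel();L.append(np.cross([x,y,1],[x+vx,y+vy,1]))
C=[]
for i in range(len(q)):
    p=np.cross(L[i-1],L[i]);C.append(p[:2]/p[2])
C=np.array(C)+0; print(C.round(1))
ap=np.array([(233,137),(314,6),(494,143),(408,248)])
obs=[(w,C[np.argmin(np.linalg.norm(C-a,axis=1))],cc) for a,cc in zip(ap,LIDC)]
r=fitcase(obs);print(r.x,np.degrees(r.x[2]),r.fun.round(1))
r4=fitcase(obs,(.45,.2,.17,0));print('with z',r4.x,r4.fun.round(1))
p=r.x;np.save('case.npy',p)
for nm,c in dict(latch=[-.038,.048,.1],l1=[-.01,.048,.1],l2=[-.066,.048,.1],handle=[-.046,-.052,.099],h1=[-.046,-.025,.099],h2=[-.046,-.079,.099]).items():
    W=case2w(p,c);print(nm,W.round(4),proj(w,W)[0].round(1),proj(d['top'],W)[0].round(1))
crop(w,210,0,560,320,2.2,'pics/w1c.png')
E
```

```text
[[308, 0], [493, 140], [419, 233], [374, 229], [233, 138]]
[[311.6   5.3]
 [494.2 141.7]
 [416.2 236.4]
 [364.4 222.3]
 [232.1 137.8]]
[0.45599423 0.20950969 0.23130744] 13.252939963223655 [ 1.5  1.2 -0.9 -2.3  4.4 -6.5 -5.4 10.2]
with z [ 0.45692896  0.20821331  0.23161089 -0.00832713] [ 4.4  0.4  0.3  0.3  1.2 -7.3 -6.4  7.2]
latch [0.408  0.2475 0.1   ] [303.2 149.5] [209.4 253.1]
l1 [0.4353 0.2539 0.1   ] [321.3 120.8] [207.6 243.5]
l2 [0.3807 0.2411 0.1   ] [285.9 176.9] [211.1 262.8]
handle [0.4231 0.1483 0.099 ] [391.7 215.1] [244.3 248.7]
h1 [0.417  0.1746 0.099 ] [367.4 200.1] [235.1 250.6]
h2 [0.4293 0.1221 0.099 ] [415.5 229.8] [253.6 246.7]
```

View pics/w1c.png

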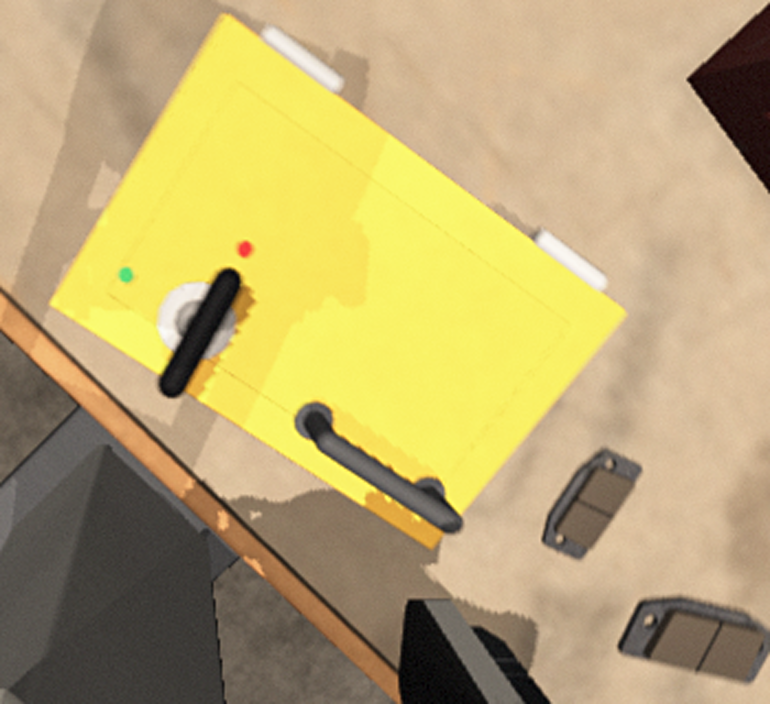

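```bash
python3 - <<'E'
from h import *;import pickle
w=pickle.load(open('w1.pkl','rb'));d=pickle.load(open('a.pkl','rb'))
g=lambda a:np.array(a)/2.2+[210,0]
T=[(75,277),(50,100),(323,50),(353,228)]
obs=[(w,g(u),c) for u,c in zip([(50,303),(222,13),(626,313),(436,549)],LIDC)]
for n,o in (('w',obs),):
    r=fitcase(o);print(r.x,np.degrees(r.x[2]),r.fun.round(1))
    r4=fitcase(o,(.45,.2,.17,0));print('with z',r4.x,r4.fun.round(1))
o=obs+[(w,g((200,332)),np.array([-.038,.048,.1])),(w,g((385,472)),np.array([-.046,-.052,.099]))]
r=fitcase(o);print(r.x,np.degrees(r.x[2]),r.fun.round(1))
p=r.x;np.save('case.npy',p)
print('tri latch',tri([w,d['top'],d['side']],[g((200,332)),(209,254.5),(239.4,248)]))
for nm,c in dict(latch=[-.038,.048,.1],l1=[-.01,.048,.1],l2=[-.066,.048,.1],handle=[-.046,-.052,.099],h1=[-.046,-.025,.099],h2=[-.046,-.079,.099]).items():
    W=case2w(p,c);print(nm,W.round(4),((proj(w,W)[0]-[210,0])*2.2).round(1),proj(d['top'],W)[0].round(1))
E
```

```text
[0.45284303 0.20853426 0.20949061] 12.002927570550135 [-0.8  1.4  0.8 -0.6  1.4 -1.1 -1.6  0.7]
with z [ 0.45301829  0.20826678  0.2095391  -0.00169896] [-0.2  1.3  1.  -0.1  0.7 -1.2 -1.8  0. ]
[0.45289937 0.20937041 0.20843439] 11.942410860675434 [-1.4  0.6  0.3 -1.5  0.9 -1.6 -2.2  0.2 -0.4 -0.3  2.5  3.4]
tri latch (array([0.40523808, 0.2487142 , 0.10604784]), [np.float64(0.0010890714018064983), np.float64(0.002047768491986167), np.float64(0.001305314362505833)])
latch [0.4058 0.2485 0.1   ] [199.2 331.3] [209.  253.9]
l1 [0.4332 0.2543 0.1   ] [240.3 269.2] [207.5 244.2]
l2 [0.3784 0.2427 0.1   ] [160.1 390.5] [210.5 263.6]
handle [0.4187 0.149  0.099 ] [390.5 479.6] [244.  250.2]
h1 [0.4131 0.1754 0.099 ] [337.8 445.4] [234.7 252. ]
h2 [0.4242 0.1226 0.099 ] [441.7 512.9] [253.3 248.5]
```

```bash
python3 - <<'E'
from h import *;import pickle
w=pickle.load(open('w1.pkl','rb'));d=pickle.load(open('a.pkl','rb'))
g=lambda a:np.array(a)/2.2+[210,0]
for A,B in ((onz(w,g((233,274)),.1),onz(w,g((170,388)),.1)),(onz(d['top'],np.array((129,188))/4+[175,200],.1),onz(d['top'],np.array((143,252))/4+[175,200],.1))):
    v=A-B;print(A,B,(A+B)/2,np.linalg.norm(v),np.degrees(np.arctan2(v[1],v[0])))
A=onz(w,g((315,425)),.099);B=onz(w,g((452,522)),.099);v=A-B;print(A,B,(A+B)/2,np.linalg.norm(v),np.degrees(np.arctan2(v[1],v[0]))-90)
plan([.4055,.2485,.15,-78],10)
E
```

```text
[0.43001521 0.25492304 0.1       ] [0.38189755 0.24060704 0.1       ] [0.40595638 0.24776504 0.1       ] 0.05020215737091175 16.568828923030175
[0.42525051 0.25449865 0.1       ] [0.38012841 0.2420986  0.1       ] [0.40268946 0.24829863 0.1       ] 0.04679491816199385 15.366176693591436
[0.41226174 0.18835404 0.099     ] [0.42467286 0.11630234 0.099     ] [0.4184673  0.15232819 0.099     ] 0.07311281266441008 9.773459273093763
cur [  0.3782   0.233    0.2636 -45.3992] step mm [  2.7   1.5 -11.4] dyaw -3.26
dp [[0.02, 0.284, 0.076], [0.016, 0.284, 0.077], [0.012, 0.284, 0.078], [0.007, 0.284, 0.078], [0.003, 0.284, 0.078], [-0.002, 0.284, 0.078], [-0.006, 0.284, 0.078], [-0.011, 0.284, 0.078], [-0.015, 0.284, 0.077], [-0.019, 0.284, 0.076]] 
tw [0.543, 0.543, 0.543, 0.543, 0.543, 0.543, 0.543, 0.543, 0.543, 0.543]
```

>>> {"method": "send_rows", "body": {
  "gripper": [0, 0, 0, 0, 0, 0, 0, 0, 0, 0],
  "dp": [
    [0.02, 0.28, 0.08],
    [0.02, 0.28, 0.08],
    [0.01, 0.28, 0.08],
    [0.01, 0.28, 0.08],
    [0, 0.28, 0.08],
    [0, 0.28, 0.08],
    [-0.01, 0.28, 0.08],
    [-0.01, 0.28, 0.08],
    [-0.02, 0.28, 0.08],
    [-0.02, 0.28, 0.08]
  ],
  "twist": [0.5, 0.5, 0.5, 0.5, 0.5, 0.5, 0.5, 0.5, 0.5, 0.5]
}}

```text
clock: 2.7
tcp_pos: [0.4034, 0.2535, 0.1506]
tool_rot: [[0.262, -0.0, 0.965], [-0.965, -0.0, 0.262], [0.0, -1.0, -0.0]]
ft_force: [-0.1, -0.0, 0.0]
finger_gap: 0.0849
```

```bash
python3 - <<'E'
from station import bot
import cv2,pickle
from h import *
im=bot.get_image('wrist');pickle.dump(im,open('w2.pkl','wb'));cv2.imwrite('pics/w2.png',im['pixels'])
s=bot.sense();print(s['clock'],s['ft_force'],s['joint_positions'],proj(im,[s['tcp_pos'],[.4055,.2485,.1]]))
plan([.4055,.2485,.079,-75.5],10)
E
```

```text
2.75 [ 1.15499729  0.03017829 -1.94213755] [ 4.15921878e-01  2.83485668e-01  1.86786459e+00 -1.35943452e-05
  9.92890842e-01  1.72506906e+00] [[286.42565235 275.50476162]
 [295.8524582  232.55572369]]
cur [  0.403    0.2533   0.1489 -75.0082] step mm [ 0.3 -0.5 -7. ] dyaw -0.05
dp [[0.013, 0.175, 0.003], [0.013, 0.175, 0.003], [0.013, 0.175, 0.003], [0.013, 0.175, 0.003], [0.013, 0.175, 0.003], [0.013, 0.175, 0.003], [0.013, 0.175, 0.003], [0.013, 0.175, 0.003], [0.013, 0.175, 0.003], [0.013, 0.175, 0.003]] 
tw [0.008, 0.008, 0.008, 0.008, 0.008, 0.008, 0.008, 0.008, 0.008, 0.008]
```

View pics/w2.png

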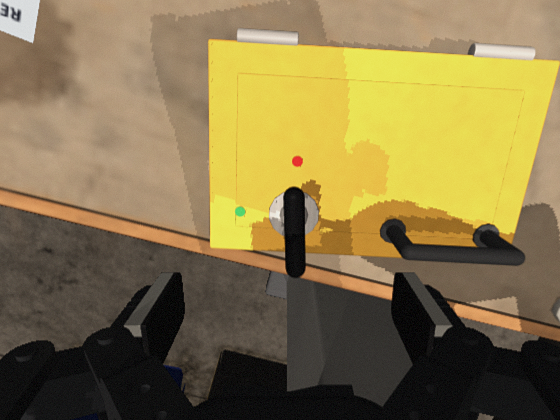

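The wrist view shows the T-bar upright in the image at x≈295, rows 190–275. Its middle (295,232) matches the predicted (296,233).

>>> {"method": "send_rows", "body": {
  "gripper": [0, 0, 0, 0, 0, 0, 0, 0, 0.9, 0.9],
  "dp": [
    [0.03, 0.3, 0],
    [0.03, 0.3, 0],
    [0.03, 0.3, 0],
    [0.03, 0.3, 0],
    [0.01, 0.25, 0.01],
    [0, 0.2, 0.01],
    [0, 0.1, 0.01],
    [0, 0, 0],
    [0, 0, 0],
    [0, 0, 0]
  ],
  "twist": [0, 0, 0, 0, 0, 0, 0, 0, 0, 0],
  "squeeze": 40
}}

```text
clock: 3.58
tcp_pos: [0.4065, 0.2489, 0.0818]
tool_rot: [[0.264, 0.001, 0.965], [-0.965, 0.0, 0.264], [-0.0, -1.0, 0.001]]
ft_force: [0.0, -0.5, 0.4]
finger_gap: 0.0641
```

>>> {"method": "send_rows", "body": {
  "gripper": [1, 1, 1, 1, 1, 1, 1, 1, 1, 1],
  "dp": [
    [0, 0, 0],
    [0, 0, 0],
    [0, 0, 0],
    [0, 0, 0],
    [0, 0, 0],
    [0, 0, 0],
    [0, 0, 0],
    [0, 0, 0],
    [0, 0, 0],
    [0, 0, 0]
  ],
  "twist": [0, 0, 0, 0, 0, 0, 0, 0, 0, 0]
}}

```text
clock: 4.42
tcp_pos: [0.4061, 0.2498, 0.0817]
tool_rot: [[0.263, 0.0, 0.965], [-0.965, 0.002, 0.263], [-0.002, -1.0, 0.001]]
ft_force: [-2.6, 4.5, 2.5]
finger_gap: 0.0104
```

```bash
python3 - <<'E'
from station import bot
import cv2,pickle
from h import *
im=bot.get_image('wrist');pickle.dump(im,open('w3.pkl','wb'));cv2.imwrite('pics/w3.png',im['pixels'])
s=bot.sense();print(s['clock'],s['ft_force'],s['ft_torque'],s['tcp_pos'],s['finger_gap'])
w=pickle.load(open('w2.pkl','rb'))
A,B=onz(w,(402,253),.099),onz(w,(512,257),.099);print(A,B,(A+B)/2)
E
```

```text
4.4667 [-2.34834104  5.24231429  2.47452941] [ 0.85963259  0.35397623 -0.00791193] [0.40607903 0.24984131 0.08171065] 0.010535517349925963
[0.40902778 0.18413531 0.099     ] [0.42369469 0.12004088 0.099     ] [0.41636123 0.15208809 0.099     ]
```

View pics/w3.png

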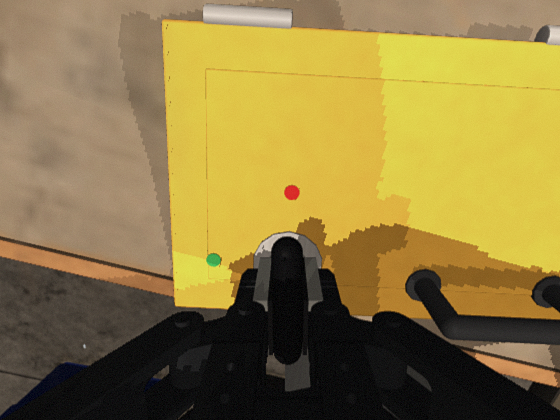

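Bar is gripped (bar between the pads at image (288,300)). Turning counter-clockwise.

>>> {"method": "send_rows", "body": {
  "gripper": [1, 1, 1, 1, 1, 1, 1, 1, 1, 1],
  "dp": [
    [0, 0, 0],
    [0, 0, 0],
    [0, 0, 0],
    [0, 0, 0],
    [0, 0, 0],
    [0, 0, 0],
    [0, 0, 0],
    [0, 0, 0],
    [0, 0, 0],
    [0, 0, 0]
  ],
  "twist": [-0.7, -1, -1, -1, -1, -1, -1, -1, -1, -1]
}}

```text
clock: 5.3
tcp_pos: [0.405, 0.2509, 0.0817]
tool_rot: [[0.96, -0.002, 0.281], [-0.281, 0.004, 0.96], [-0.003, -1.0, 0.003]]
ft_force: [-6.8, 12.1, 5.6]
finger_gap: 0.0103
```

>>> {"method": "send_rows", "body": {
  "gripper": [1, 1, 1, 1, 1, 1, 1, 1, 1, 1],
  "dp": [
    [0, 0, 0],
    [0, 0, 0],
    [0, 0, 0],
    [0, 0, 0],
    [0, 0, 0],
    [0, 0, 0],
    [0, 0, 0],
    [0, 0, 0],
    [0, 0, 0],
    [0, 0, 0]
  ],
  "twist": [-1, -1, -1, -1, -0.8, 0, 0, 0, 0, 0]
}}

```text
clock: 6.13
tcp_pos: [0.4042, 0.2509, 0.0817]
tool_rot: [[0.978, -0.003, -0.211], [0.211, 0.004, 0.978], [-0.002, -1.0, 0.004]]
ft_force: [-8.7, 11.6, 6.1]
finger_gap: 0.0106
```

```bash
python3 - <<'E'
from station import bot
import cv2,pickle
from h import *
im=bot.get_image('wrist');pickle.dump(im,open('w4.pkl','wb'));cv2.imwrite('pics/w4.png',im['pixels'])
s=bot.sense();print(s['clock'],s['ft_force'],s['ft_torque'],s['tcp_pos'],s['finger_gap'],s['tool_rot'][:2,0])
E
```

```text
6.1833 [-8.5561677  12.67478485  7.86845034] [ 1.93650008  1.31707531 -0.04843382] [0.40414713 0.25086087 0.0816831 ] 0.010773693591646337 [0.97752509 0.21080932]
```

View pics/w4.png

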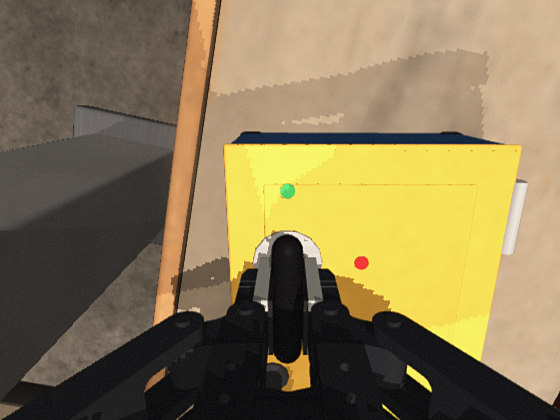

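>>> {"method": "send_rows", "body": {
  "gripper": [0.4, 0.4, 0.4, 0.4, 0.4, 0.4, 0.4, 0.4, 0.4, 0.4],
  "dp": [
    [0, 0, 0],
    [0, 0, 0],
    [0, 0, 0],
    [0, -0.6, 0],
    [0, -0.8, 0],
    [0, -0.4, 0],
    [-0.06, 0, -0.6],
    [-0.06, 0, -0.7],
    [-0.06, 0, -0.7],
    [-0.04, 0, -0.48]
  ],
  "twist": [0, 0, 0, 0, 0, 0, 0, 0, 0, 0]
}}

```text
clock: 7.02
tcp_pos: [0.4187, 0.1479, 0.1535]
tool_rot: [[0.977, 0.0, -0.213], [0.213, -0.001, 0.977], [0.0, -1.0, -0.001]]
ft_force: [0.6, -0.8, 0.1]
finger_gap: 0.0512
```

```bash
python3 - <<'E'
from station import bot
import cv2,pickle
from h import *
im=bot.get_image('wrist');pickle.dump(im,open('w5.pkl','wb'));cv2.imwrite('pics/w5.png',im['pixels'])
t=bot.get_image('top');pickle.dump(t,open('t5.pkl','wb'));crop(t,175,200,375,290,4,'pics/t5.png')
s=bot.sense();print(s['clock'],s['ft_force'],s['tcp_pos'],s['finger_gap'],s['tool_rot'][:2,0])
p=np.load('case.npy')+[-.0022,.0028,0];print(p);np.save('case2.npy',p)
P=[case2w(p,c) for c in ([-.038,.048,.1],[-.046,-.052,.099],[-.046,-.025,.099],[-.046,-.079,.099],*LIDC)]
print(np.round(P[:4],4));print(proj(im,P).round(0).tolist())
E
```

```text
7.1167 [0.62549413 1.00653541 0.09627192] [0.41887443 0.14747362 0.15333181] 0.05103467087745317 [0.977737   0.20983406]
[0.45069937 0.21217041 0.20843439]
[[0.4036 0.2513 0.1   ]
 [0.4165 0.1518 0.099 ]
 [0.4109 0.1782 0.099 ]
 [0.422  0.1254 0.099 ]]
[[301.0, 35.0], [284.0, 223.0], [285.0, 178.0], [284.0, 265.0], [246.0, -70.0], [491.0, -69.0], [440.0, 276.0], [254.0, 275.0]]
```

View pics/w5.png

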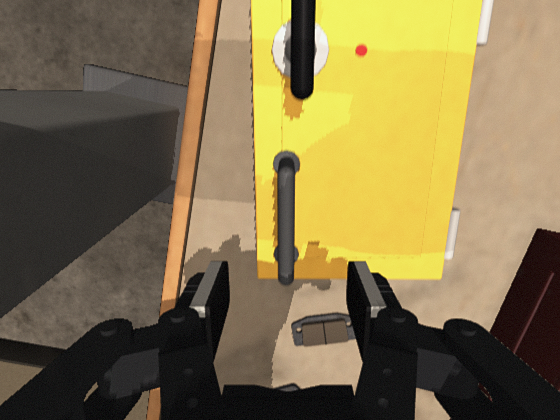

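View pics/t5.png

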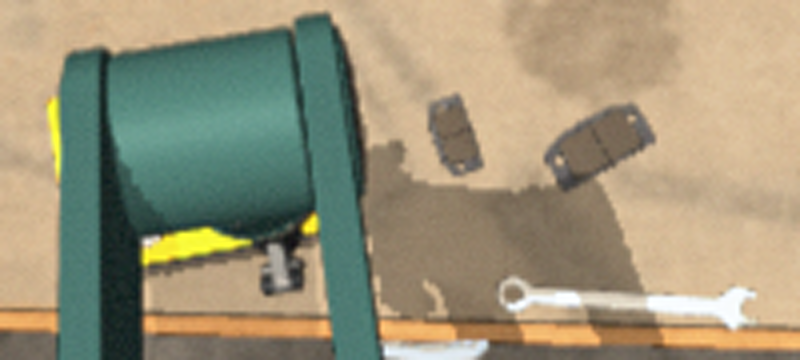

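Wrist view: the handle bar runs (287,158)–(286,280), matching the prediction (284,223) within about 1–2 mm. The T-bar is parallel to the hinge, so it is released. Descending and gripping the handle.

>>> {"method": "send_rows", "body": {
  "gripper": [0.4, 0.4, 0.4, 0.4, 0.4, 1, 1, 1, 1, 1],
  "dp": [
    [-0.02, 0.5, 0.06],
    [0, 0.6, 0.06],
    [0, 0.5, 0],
    [0, 0.22, 0],
    [0, 0, 0],
    [0, 0, 0],
    [0, 0, 0],
    [0, 0, 0],
    [0, 0, 0],
    [0, 0, 0]
  ],
  "twist": [0, 0, 0, 0, 0, 0, 0, 0, 0, 0],
  "squeeze": 40
}}

```text
clock: 7.95
tcp_pos: [0.4163, 0.1544, 0.0814]
tool_rot: [[0.977, -0.0, -0.213], [0.213, -0.0, 0.977], [-0.0, -1.0, 0.0]]
ft_force: [-3.3, -0.8, 6.0]
finger_gap: 0.0085
```

```bash
python3 - <<'E'
from station import bot
import cv2
from h import *
im=bot.get_image('wrist');cv2.imwrite('pics/w6.png',im['pixels'])
s=bot.sense();print(s['clock'],s['ft_force'],s['tcp_pos'],s['finger_gap'],s['tool_rot'][:2,0])
p=np.load('case2.npy');h=case2w(p,[.066,0,0]);print('hinge',h)
# arc: relative displacement in case x,z
r=np.hypot(.112,.037);a0=np.arctan2(.037,-.112)
N=18
for ang in (1.70,):
  th=np.linspace(0,ang,N+1); X=r*np.cos(a0-th);Z=.0+r*np.sin(a0-th)
  dx=np.diff(X)/.04;dz=np.diff(Z)/.04
  print([[float(round(a,2)),float(round(-b,2)),0] for a,b in zip(dx,dz)])
E
```

```text
8.0 [-2.90284014 -0.53289814  6.27677909] [0.41637415 0.15439317 0.08146107] 0.00895929245854117 [0.9771232  0.21267402]
hinge [0.51527087 0.22582769 0.        ]
[[0.1, -0.26, 0], [0.12, -0.25, 0], [0.15, -0.24, 0], [0.17, -0.22, 0], [0.19, -0.2, 0], [0.21, -0.19, 0], [0.22, -0.17, 0], [0.24, -0.14, 0], [0.25, -0.12, 0], [0.26, -0.1, 0], [0.27, -0.07, 0], [0.27, -0.05, 0], [0.28, -0.02, 0], [0.28, 0.01, 0], [0.28, 0.03, 0], [0.27, 0.06, 0], [0.27, 0.08, 0], [0.26, 0.11, 0]]
```

View pics/w6.png

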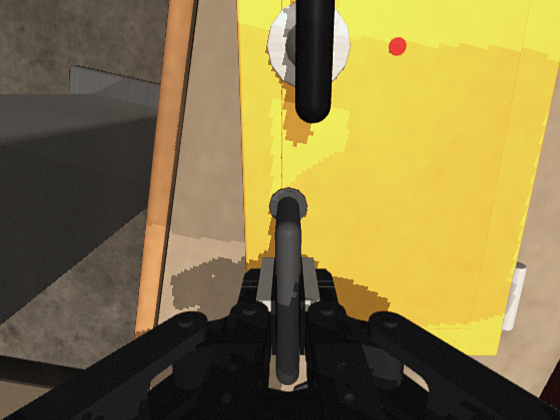

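>>> {"method": "send_rows", "body": {
  "gripper": [1, 1, 1, 1, 1, 1, 1, 1, 1, 1],
  "dp": [
    [0.1, -0.26, 0],
    [0.12, -0.25, 0],
    [0.15, -0.24, 0],
    [0.17, -0.22, 0],
    [0.19, -0.2, 0],
    [0.21, -0.19, 0],
    [0.22, -0.17, 0],
    [0.24, -0.14, 0],
    [0.25, -0.12, 0],
    [0.26, -0.1, 0]
  ],
  "twist": [0, 0, 0, 0, 0, 0, 0, 0, 0, 0]
}}

```text
clock: 8.83
tcp_pos: [0.4863, 0.1693, 0.1574]
tool_rot: [[0.977, -0.009, -0.213], [0.213, -0.003, 0.977], [-0.01, -1.0, -0.001]]
ft_force: [-12.6, -3.8, 12.8]
finger_gap: 0.0084
```

```bash
python3 - <<'E'
from station import bot
import cv2
from h import *
im=bot.get_image('wrist');cv2.imwrite('pics/w7.png',im['pixels'])
s=bot.sense();print(s['clock'],s['ft_force'],s['tcp_pos'],s['finger_gap'],s['tool_rot'][:2,0])
p=np.load('case2.npy');v=Rz(p[2]).T@(np.array(s['tcp_pos'])-[p[0],p[1],0])+[0,0,.019]-[.066,0,.062];print(v,np.hypot(v[0],v[2]),np.arctan2(.037,-.112)-np.arctan2(v[2],v[0]))
E
```

```text
8.8833 [-8.53353132 -2.68637948 20.56283939] [0.49087587 0.17029688 0.15862027] 0.008352990414773238 [0.97709335 0.21279848]
[-0.0353579  -0.04928088  0.11562027] 0.12090586480732557 0.9549477329609666
```

View pics/w7.png

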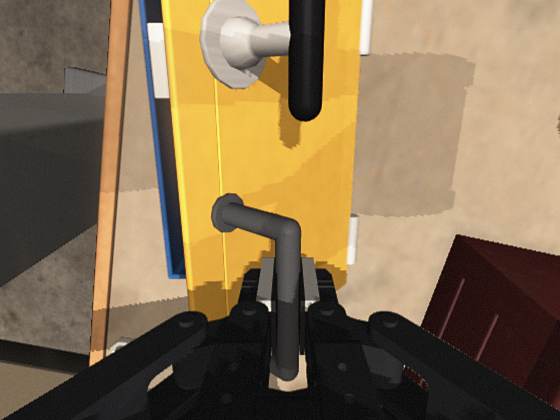

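>>> {"method": "send_rows", "body": {
  "gripper": [1, 1, 1, 1, 1, 1, 1, 1, 1, 1],
  "dp": [
    [0.27, -0.1, 0],
    [0.27, -0.07, 0],
    [0.28, -0.03, 0],
    [0.28, 0, 0],
    [0.28, 0.03, 0],
    [0.28, 0.06, 0],
    [0.28, 0.08, 0],
    [0.27, 0.11, 0],
    [0, 0, 0],
    [0, 0, 0]
  ],
  "twist": [0, 0, 0, 0, 0, 0, 0, 0, 0, 0]
}}

```text
clock: 9.72
tcp_pos: [0.5801, 0.1895, 0.1531]
tool_rot: [[0.977, 0.004, -0.213], [0.213, 0.0, 0.977], [0.004, -1.0, -0.001]]
ft_force: [4.3, -2.7, 1.9]
finger_gap: 0.008
```

```bash
python3 - <<'E'
from station import bot
import cv2
from h import *
im=bot.get_image('wrist');cv2.imwrite('pics/w8.png',im['pixels'])
im=bot.get_image('side');cv2.imwrite('pics/s8.png',im['pixels'])
s=bot.sense();print(s['clock'],s['ft_force'],s['tcp_pos'],s['finger_gap'],s['tool_rot'][:2,0])
p=np.load('case2.npy');v=Rz(p[2]).T@(np.array(s['tcp_pos'])-[p[0],p[1],0])+[0,0,.019]-[.066,0,.062];print(v,np.hypot(v[0],v[2]),np.arctan2(.037,-.112)-np.arctan2(v[2],v[0]))
E
```

```text
9.8167 [ 4.30413584 -3.11400678  2.16577528] [0.57946034 0.18934642 0.15340616] 0.008537313286817635 [0.97708485 0.21282463]
[ 0.05525115 -0.0489743   0.11040616] 0.12345934662509167 1.715722543792075
```

View pics/w8.png

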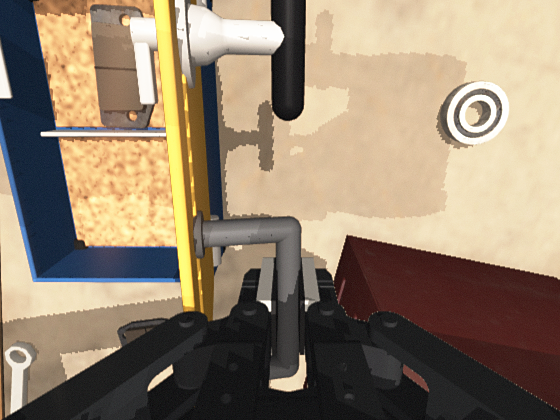

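View pics/s8.png

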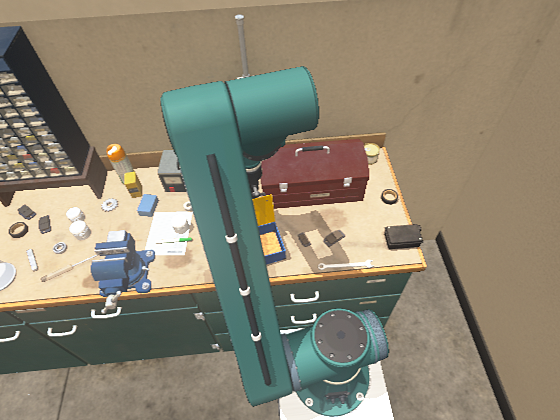

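Lid is up at about 1.7 rad. The stored pad is in the left cell (image (120,65)), and the right cell with the cork at (115,190) is empty. I'll nudge the lid on to the stop, open the jaws slightly and rise.

>>> {"method": "send_rows", "body": {
  "gripper": [1, 1, 1, 0.75, 0.75, 0.75, 0.75, 0.75, 0.75, 0.75],
  "dp": [
    [0.1, 0.05, 0],
    [0.08, 0.04, 0],
    [0, 0, 0],
    [0, 0, 0],
    [0, 0, 0],
    [0, -0.3, 0],
    [0, -0.5, 0],
    [0, -0.8, 0],
    [0, -0.8, 0],
    [0, -0.3, 0]
  ],
  "twist": [0, 0, 0, 0, 0, 0, 0, 0, 0, 0]
}}

```text
clock: 10.65
tcp_pos: [0.5866, 0.1919, 0.2623]
tool_rot: [[0.977, 0.006, -0.213], [0.213, 0.002, 0.977], [0.006, -1.0, 0.001]]
ft_force: [1.7, 0.5, -0.0]
finger_gap: 0.0215
```

```bash
python3 - <<'E'
from station import bot
import cv2,pickle
from h import *
im=bot.get_image('wrist');cv2.imwrite('pics/w9.png',im['pixels']);pickle.dump(im,open('w9.pkl','wb'))
s=bot.sense();print(s['clock'],s['ft_force'],s['tcp_pos'],s['finger_gap'],s['tool_rot'][:2,0])
p=np.load('case2.npy')
print(proj(im,[case2w(p,c) for c in ([-.066,-.104,.06],[-.066,.104,.06],[0,-.051,.008])]))
plan([.455,-.03,.25,28],20)
E
```

```text
10.7 [0.95340377 0.32393207 1.97543856] [0.58741636 0.19209578 0.26337844] 0.02141304133111889 [0.97698228 0.21315401]
[[ 95.82109718 227.80007294]
 [ 57.92174706  -1.12593708]
 [171.08006837 167.14055638]]
cur [ 0.5874  0.1921  0.2634 12.3077] step mm [ -6.6 -11.1  -0.7] dyaw 0.78
dp [[-0.221, 0.017, -0.236], [-0.224, 0.017, -0.233], [-0.227, 0.017, -0.23], [-0.23, 0.017, -0.227], [-0.233, 0.017, -0.224], [-0.237, 0.017, -0.22], [-0.24, 0.017, -0.217], [-0.242, 0.017, -0.214], [-0.245, 0.017, -0.21], [-0.248, 0.017, -0.207]] 
tw [-0.131, -0.131, -0.131, -0.131, -0.131, -0.131, -0.131, -0.131, -0.131, -0.131]
dp [[-0.251, 0.017, -0.204], [-0.254, 0.017, -0.2], [-0.257, 0.017, -0.197], [-0.259, 0.017, -0.193], [-0.262, 0.017, -0.19], [-0.264, 0.017, -0.186], [-0.267, 0.017, -0.182], [-0.269, 0.017, -0.179], [-0.272, 0.017, -0.175], [-0.274, 0.017, -0.171]] 
tw [-0.131, -0.131, -0.131, -0.131, -0.131, -0.131, -0.131, -0.131, -0.131, -0.131]
```

View pics/w9.png

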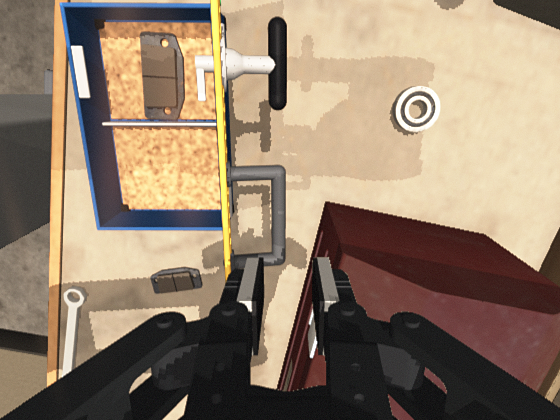

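```bash
python3 - <<'E'
from h import *
plan([.472,-.09,.16,33],10)
E
```

```text
cur [ 0.5874  0.1921  0.2634 12.3077] step mm [-11.5 -28.2 -10.3] dyaw 2.07
dp [[-0.432, 0.258, -0.628], [-0.455, 0.258, -0.612], [-0.476, 0.258, -0.595], [-0.498, 0.258, -0.577], [-0.518, 0.258, -0.559], [-0.538, 0.258, -0.54], [-0.557, 0.258, -0.52], [-0.575, 0.258, -0.499], [-0.593, 0.258, -0.478], [-0.61, 0.258, -0.457]] 
tw [-0.345, -0.345, -0.345, -0.345, -0.345, -0.345, -0.345, -0.345, -0.345, -0.345]
```

>>> {"method": "send_rows", "body": {
  "gripper": [0.75, 0.75, 0.75, 0.75, 0.5, 0.3, 0.1, 0.1, 0.1, 0.1],
  "dp": [
    [-0.43, 0, -0.63],
    [-0.46, 0, -0.61],
    [-0.48, 0, -0.6],
    [-0.5, 0, -0.58],
    [-0.52, 0.4, -0.56],
    [-0.54, 0.43, -0.54],
    [-0.56, 0.45, -0.52],
    [-0.58, 0.45, -0.5],
    [-0.59, 0.45, -0.48],
    [-0.61, 0.4, -0.46]
  ],
  "twist": [-0.35, -0.35, -0.35, -0.35, -0.35, -0.35, -0.35, -0.35, -0.35, -0.35]
}}

```text
clock: 11.53
tcp_pos: [0.4681, -0.0927, 0.1529]
tool_rot: [[0.835, -0.001, -0.551], [0.551, 0.001, 0.835], [-0.0, -1.0, 0.001]]
ft_force: [0.8, -0.4, -0.4]
finger_gap: 0.0767
```

```bash
python3 - <<'E'
from station import bot
import cv2,pickle
from h import *
im=bot.get_image('wrist');cv2.imwrite('pics/w10.png',im['pixels']);pickle.dump(im,open('w10.pkl','wb'))
s=bot.sense();print(s['clock'],s['ft_force'],s['tcp_pos'],s['finger_gap'],s['tool_rot'][:2,0])
E
```

```text
11.5833 [-2.905707   -2.95913639 -1.57708912] [ 0.46463679 -0.0962056   0.15020812] 0.07710114248135268 [0.83391139 0.55186318]
```

View pics/w10.png

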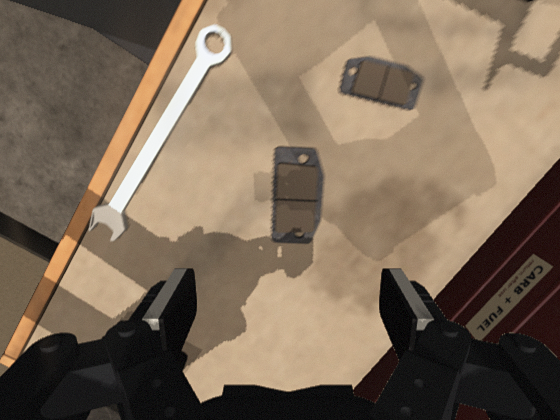

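Pad now directly ahead: corners about (276,148), (317,148), (311,243), (272,241), and the smaller look-alike is at (380,82).

```bash
python3 - <<'E'
from h import *;import pickle
w=pickle.load(open('w10.pkl','rb'));w1=pickle.load(open('w1.pkl','rb'));d=pickle.load(open('a.pkl','rb'))
crop(w,240,120,360,270,5,'pics/w10c.png')
A,B=onz(w,(299,147),.006),onz(w,(291,243),.006);print(A,B,(A+B)/2,np.linalg.norm(A-B))
A,B=onz(w,(276,147),.003),onz(w,(272,242),.003);v=A-B;print(np.linalg.norm(v),np.degrees(np.arctan2(v[1],v[0]))-90)
print(onz(w,(273,195),.006),onz(w,(323,195),.006))
# height: pad centre from w10, w1, top
print(tri([w,d['top'],d['side']],[(297.5,195),(324.8,236.2),(334.5,238.1)]))
E
```

```text
[ 0.45624553 -0.05807263  0.006     ] [ 0.49705555 -0.1312436   0.006     ] [ 0.47665054 -0.09465812  0.006     ] 0.08378215095335989
0.08358663704274649 30.414720818823227
[ 0.46042574 -0.10328321  0.006     ] [ 0.49536266 -0.08022386  0.006     ]
(array([ 0.4775451 , -0.09578404, -0.00225529]), [np.float64(0.0024637097123129605), np.float64(0.0014401678969591122), np.float64(0.002398690628129115)])
```

View pics/w10c.png

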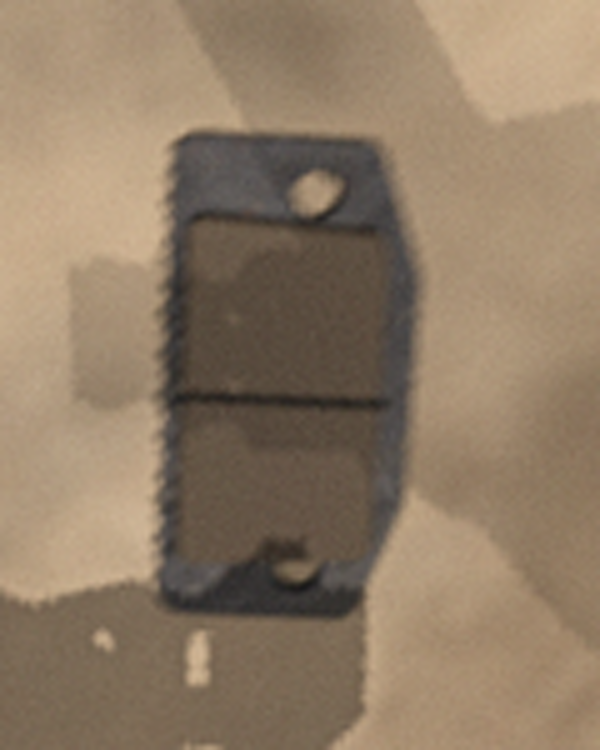

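```bash
python3 - <<'E'
from h import *;import pickle
w=pickle.load(open('w10.pkl','rb'))
print(onz(w,(298,195),.008))
plan([.478,-.0925,.05,31],5)
E
```

```text
[ 0.47754405 -0.09131617  0.008     ]
cur [ 0.4646 -0.0962  0.1502 33.4957] step mm [  2.7   0.7 -20. ] dyaw -0.5
dp [[0.066, 0.501, -0.021], [0.066, 0.501, -0.021], [0.066, 0.501, -0.02], [0.066, 0.501, -0.02], [0.067, 0.501, -0.019]] 
tw [0.083, 0.083, 0.083, 0.083, 0.083]
```

>>> {"method": "send_rows", "body": {
  "gripper": [0.1, 0.1, 0.1, 0.1, 0.1, 0.1, 0.1, 0.1, 0.1, 0.1],
  "dp": [
    [0.07, 0.5, -0.02],
    [0.07, 0.5, -0.02],
    [0.07, 0.5, -0.02],
    [0.07, 0.5, -0.02],
    [0.07, 0.5, -0.02],
    [0, 0, 0],
    [0, 0, 0],
    [0, 0, 0],
    [0, 0, 0],
    [0, 0, 0]
  ],
  "twist": [0.08, 0.08, 0.08, 0.08, 0.08, 0, 0, 0, 0, 0]
}}

```text
clock: 12.42
tcp_pos: [0.4843, -0.0883, 0.0553]
tool_rot: [[0.858, 0.002, -0.513], [0.513, -0.001, 0.858], [0.001, -1.0, -0.002]]
ft_force: [-0.2, 0.1, 0.3]
finger_gap: 0.0769
```

```bash
python3 - <<'E'
from station import bot
import cv2,pickle
from h import *
im=bot.get_image('wrist');cv2.imwrite('pics/w11.png',im['pixels']);pickle.dump(im,open('w11.pkl','wb'))
s=bot.sense();print(s['clock'],s['ft_force'],s['tcp_pos'],s['finger_gap'],s['tool_rot'][:2,0])
R=Rz(np.radians(31));q=[np.array([.4777,-.0918,0])+R@np.array(c) for c in ([-.021,.042,.005],[-.021,-.042,.005],[.021,0.02,.005],[.021,-.02,.005])]
print(proj(im,q).round(),proj(im,[s['tcp_pos']]))
E
```

```text
12.4667 [-0.09251894 -1.45685659 -0.4276105 ] [ 0.48421416 -0.08826317  0.05519529] 0.07669115049450098 [0.85817673 0.51335284]
[[234. 159.]
 [241. 296.]
 [311. 198.]
 [310. 263.]] [[286.63218039 273.90364102]]
```

View pics/w11.png

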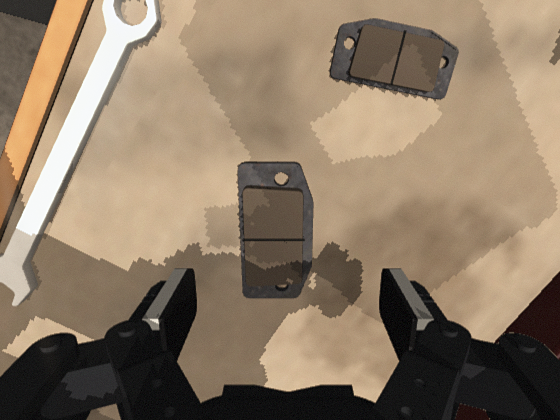

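```bash
python3 - <<'E'
from h import *;import pickle
w=pickle.load(open('w11.pkl','rb'))
def f(p):
    q=[np.array([p[0],p[1],0])+Rz(p[2])@np.array(c) for c in ([-.021,.042,.005],[-.021,-.042,.005],[.021,0.0,.005])]
    e=proj(w,q)-np.array([(238.5,162.5),(243,297.5),(312,0)]); e[2,1]=0; return e.ravel()
r=least_squares(f,[.4777,-.0918,.54]);print(r.x,np.degrees(r.x[2]),r.fun.round(1))
plan([r.x[0],r.x[1],.0,np.degrees(r.x[2])],4)
E
```

```text
[ 0.47994961 -0.09262886  0.52925132] 30.323866783146176 [-0.5 -0.2 -0.6  0.4  1.   0. ]
cur [ 0.4842 -0.0883  0.0552 30.8874] step mm [ -1.1  -1.1 -13.8] dyaw -0.14
dp [[-0.037, 0.345, -0.01], [-0.037, 0.345, -0.01], [-0.037, 0.345, -0.01], [-0.037, 0.345, -0.01]] 
tw [0.023, 0.023, 0.023, 0.023]
```

>>> {"method": "send_rows", "body": {
  "gripper": [0.1, 0.1, 0.1, 0.1, 0.1, 0.1, 1, 1, 1, 1],
  "dp": [
    [-0.05, 0.4, -0.01],
    [-0.05, 0.4, -0.01],
    [-0.05, 0.35, -0.01],
    [0, 0.2, -0.01],
    [0, 0.03, 0],
    [0, 0, 0],
    [0, 0, 0],
    [0, 0, 0],
    [0, 0, 0],
    [0, 0, 0]
  ],
  "twist": [0.05, 0.05, 0, 0, 0, 0, 0, 0, 0, 0],
  "squeeze": 50
}}

```text
clock: 13.3
tcp_pos: [0.4799, -0.0926, 0.0]
tool_rot: [[0.863, 0.001, -0.504], [0.504, -0.001, 0.863], [0.001, -1.0, -0.001]]
ft_force: [-1.9, 0.7, 8.1]
finger_gap: 0.0397
```

>>> {"method": "send_rows", "body": {
  "gripper": [1, 1, 1, 1, 1, 1, 1, 1, 1, 1],
  "dp": [
    [0, 0, 0],
    [0, 0, 0],
    [0, 0, 0],
    [0, 0, 0],
    [0, 0, 0],
    [0, -0.1, 0],
    [0, -0.3, 0],
    [0, -0.4, 0],
    [0, -0.2, 0],
    [0, 0, 0]
  ],
  "twist": [0, 0, 0, 0, 0, 0, 0, 0, 0, 0]
}}

```text
clock: 14.13
tcp_pos: [0.4806, -0.0929, 0.0407]
tool_rot: [[0.863, 0.003, -0.504], [0.504, -0.001, 0.863], [0.002, -1.0, -0.003]]
ft_force: [1.0, -0.3, -0.2]
finger_gap: 0.0394
```

```bash
python3 - <<'E'
from station import bot
import cv2,pickle
from h import *
im=bot.get_image('wrist');cv2.imwrite('pics/w12.png',im['pixels']);pickle.dump(im,open('w12.pkl','wb'))
s=bot.sense();print(s['clock'],s['ft_force'],s['tcp_pos'],s['finger_gap'],s['tool_rot'][:2,0])
E
```

```text
14.1833 [ 0.22350329  0.14338373 -1.07856475] [ 0.48009922 -0.09279117  0.03983612] 0.039765347453619176 [0.86348302 0.5043754 ]
```

View pics/w12.png

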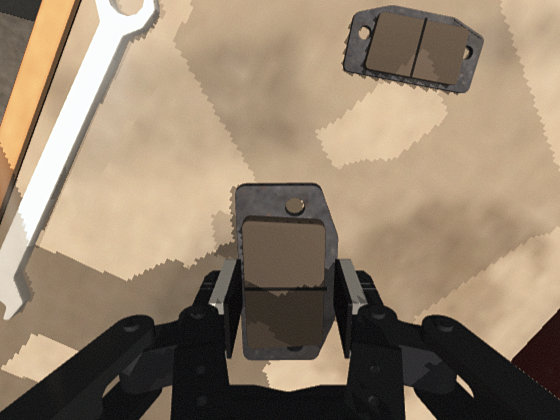

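```bash
python3 - <<'E'
from h import *;import pickle
p=np.load('case2.npy');t=case2w(p,[-.003,-.051,0]);print(t)
w=pickle.load(open('w9.pkl','rb'))
for c in ([0,-.051,.008],[-.06,-.098,.008],[0,.051,.014],[-.062,-.1,.06],[-.066,-.104,.06],[-.066,-.104,0]): print(c,proj(w,case2w(p,c))[0].round())
crop(w,50,0,300,320,2.2,'pics/w9c.png')
plan([t[0],t[1],.11,np.degrees(p[2])],10)
E
```

```text
[0.45831765 0.16165347 0.        ]
[0, -0.051, 0.008] [171. 167.]
[-0.06, -0.098, 0.008] [123. 207.]
[0, 0.051, 0.014] [160.  69.]
[-0.062, -0.1, 0.06] [ 99. 224.]
[-0.066, -0.104, 0.06] [ 96. 228.]
[-0.066, -0.104, 0] [121. 210.]
cur [ 0.4801 -0.0928  0.0398 30.2899] step mm [-2.2 25.4  7. ] dyaw -1.83
dp [[0.274, -0.175, 0.577], [0.255, -0.175, 0.585], [0.236, -0.175, 0.593], [0.217, -0.175, 0.6], [0.198, -0.175, 0.607], [0.178, -0.175, 0.613], [0.159, -0.175, 0.618], [0.139, -0.175, 0.623], [0.119, -0.175, 0.627], [0.099, -0.175, 0.631]] 
tw [0.306, 0.306, 0.306, 0.306, 0.306, 0.306, 0.306, 0.306, 0.306, 0.306]
```

View pics/w9c.png

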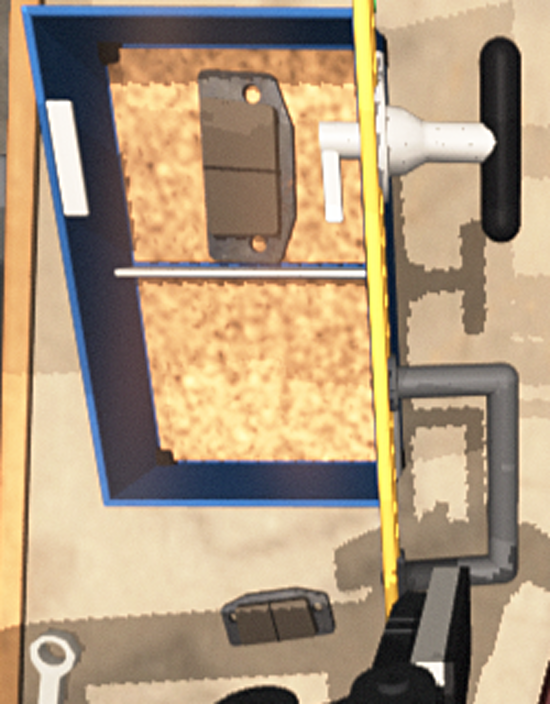

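Measured case corners agree with the crop within about 2 px: liner corner (123,210), rim corner (98,229). Carrying the pad over.

>>> {"method": "send_rows", "body": {
  "gripper": [1, 1, 1, 1, 1, 1, 1, 1, 1, 1],
  "dp": [
    [0.27, -0.5, 0.58],
    [0.26, -0.5, 0.59],
    [0.24, -0.5, 0.59],
    [0.22, -0.4, 0.6],
    [0.2, -0.1, 0.61],
    [0.18, 0, 0.61],
    [0.16, 0, 0.62],
    [0.14, 0, 0.62],
    [0.12, 0, 0.63],
    [0.1, 0, 0.63]
  ],
  "twist": [0.31, 0.31, 0.31, 0.31, 0.31, 0.31, 0.31, 0.31, 0.3, 0.3]
}}

```text
clock: 15.02
tcp_pos: [0.4576, 0.1635, 0.1181]
tool_rot: [[0.979, -0.001, -0.203], [0.203, -0.0, 0.979], [-0.001, -1.0, -0.0]]
ft_force: [-0.3, 0.1, 0.0]
finger_gap: 0.0397
```

>>> {"method": "send_rows", "body": {
  "gripper": [1, 1, 1, 1, 1, 1, 1, 1, 1, 1],
  "dp": [
    [0, 0, 0],
    [0, 0, 0],
    [0, 0, 0],
    [0, 0, 0],
    [0, 0, 0],
    [0, 0, 0],
    [0, 0, 0],
    [0, 0, 0],
    [0, 0, 0],
    [0, 0, 0]
  ],
  "twist": [0, 0, 0, 0, 0, 0, 0, 0, 0, 0]
}}

```text
clock: 15.85
tcp_pos: [0.4585, 0.1622, 0.1189]
tool_rot: [[0.979, 0.0, -0.204], [0.204, -0.0, 0.979], [0.0, -1.0, -0.0]]
ft_force: [-0.3, 0.5, -0.7]
finger_gap: 0.0397
```

```bash
python3 - <<'E'
from station import bot
import cv2,pickle
from h import *
im=bot.get_image('wrist');cv2.imwrite('pics/w13.png',im['pixels']);pickle.dump(im,open('w13.pkl','wb'))
s=bot.sense();print(s['clock'],s['ft_force'],s['tcp_pos'],s['finger_gap'],s['tool_rot'][:2,0])
p=np.load('case2.npy')
for c in ([-.066,.104,.06],[-.066,0,.06],[0,0,.025],[-.062,0,.025],[-.066,-.104,.06],[.0,.051,.02]): print(c,proj(im,case2w(p,c))[0].round())
t=case2w(p,[-.003,-.051,0]);plan([t[0],t[1]-.0005,.009,np.degrees(p[2])],5)
E
```

```text
15.9 [-0.37216861  0.69351694 -0.43015702] [0.45845889 0.1623127  0.11892977] 0.03998808309172815 [0.97887758 0.20444728]
[-0.066, 0.104, 0.06] [151. -80.]
[-0.066, 0, 0.06] [173. 143.]
[0, 0, 0.025] [291. 135.]
[-0.062, 0, 0.025] [196. 136.]
[-0.066, -0.104, 0.06] [189. 305.]
[0.0, 0.051, 0.02] [291.  51.]
cur [ 0.4585  0.1623  0.1189 11.7971] step mm [ -0.   -0.2 -22. ] dyaw 0.03
dp [[-0.002, 0.55, -0.006], [-0.002, 0.55, -0.006], [-0.002, 0.55, -0.006], [-0.002, 0.55, -0.006], [-0.002, 0.55, -0.006]] 
tw [-0.005, -0.005, -0.005, -0.005, -0.005]
```

View pics/w13.png

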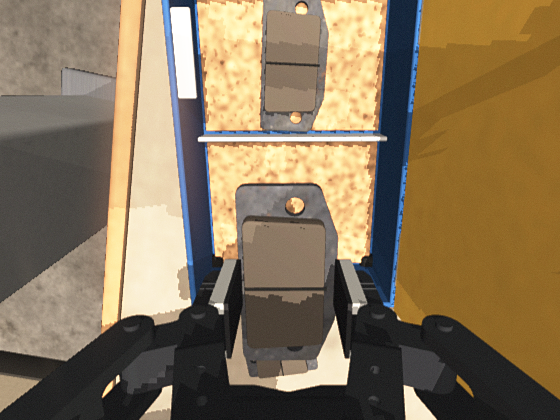

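Divider seen at row 138 against a prediction of 135, so I shift about 2 mm toward −y, then lower.

>>> {"method": "send_rows", "body": {
  "gripper": [1, 1, 1, 1, 1, 1, 1, 1, 1, 1],
  "dp": [
    [0, 0.4, -0.05],
    [0, 0.5, 0],
    [0, 0.5, 0],
    [0, 0.4, 0],
    [0, 0.3, 0],
    [0, 0.2, 0],
    [0, 0.2, 0],
    [0, 0.1, 0],
    [0, 0.1, 0],
    [0, 0, 0]
  ],
  "twist": [0, 0, 0, 0, 0, 0, 0, 0, 0, 0]
}}

```text
clock: 16.73
tcp_pos: [0.4588, 0.1604, 0.0106]
tool_rot: [[0.979, -0.0, -0.205], [0.205, -0.0, 0.979], [-0.0, -1.0, -0.0]]
ft_force: [-0.6, -0.1, -0.9]
finger_gap: 0.0395
```

```bash
python3 - <<'E'
from station import bot
import cv2
im=bot.get_image('wrist');cv2.imwrite('pics/w14.png',im['pixels'])
s=bot.sense();print(s['clock'],s['ft_force'],s['tcp_pos'],s['finger_gap'],s['tool_rot'][:2,0])
E
```

```text
16.7833 [-0.39597458 -0.35799342 -0.66112847] [0.45895942 0.16046668 0.01095454] 0.03939562483608231 [0.97883928 0.20463055]
```

View pics/w14.png

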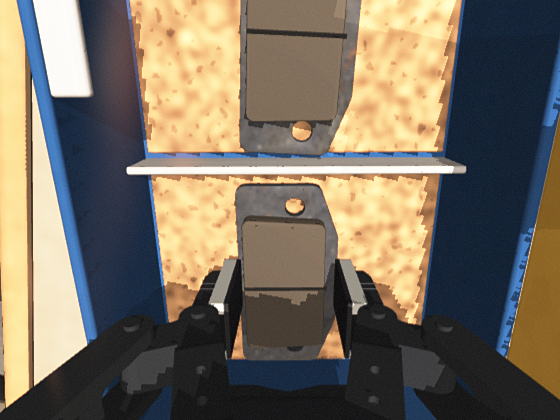

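The pad is well inside the right cell, clear of the divider (row 168) and walls. Lowering the last 2–3 mm, releasing and rising.

>>> {"method": "send_rows", "body": {
  "gripper": [1, 1, 1, 0.3, 0.3, 0.3, 0.3, 0.3, 0.3, 0.3],
  "dp": [
    [0, 0.05, 0],
    [0, 0.02, 0],
    [0, 0, 0],
    [0, 0, 0],
    [0, 0, 0],
    [0, 0, 0],
    [0, -0.5, 0],
    [0, -0.8, 0],
    [0, -1, 0],
    [0, -0.9, 0]
  ],
  "twist": [0, 0, 0, 0, 0, 0, 0, 0, 0, 0]
}}

```text
clock: 17.62
tcp_pos: [0.4581, 0.1603, 0.1375]
tool_rot: [[0.979, -0.001, -0.205], [0.205, -0.0, 0.979], [-0.001, -1.0, -0.0]]
ft_force: [1.5, -0.4, -0.8]
finger_gap: 0.0599
```

```bash
python3 - <<'E'
from station import bot
import cv2
from h import *
im=bot.get_image('wrist');cv2.imwrite('pics/w15.png',im['pixels'])
s=bot.sense();print(s['clock'],s['ft_force'],s['tcp_pos'],s['finger_gap'],s['tool_rot'][:2,0])
plan([.5874,.1911,.265,12.3],10)
E
```

```text
17.6667 [1.29656538 0.22704025 4.91863903] [0.46239533 0.16127551 0.14388249] 0.05993344979170096 [0.97874498 0.20487148]
cur [ 0.4624  0.1613  0.1439 11.8225] step mm [12.5  3.  12.1] dyaw 0.05
dp [[0.321, -0.303, 0.009], [0.321, -0.303, 0.009], [0.321, -0.303, 0.008], [0.321, -0.303, 0.008], [0.321, -0.303, 0.008], [0.321, -0.303, 0.008], [0.321, -0.303, 0.007], [0.321, -0.303, 0.007], [0.321, -0.303, 0.007], [0.321, -0.303, 0.007]] 
tw [-0.008, -0.008, -0.008, -0.008, -0.008, -0.008, -0.008, -0.008, -0.008, -0.008]
```

View pics/w15.png

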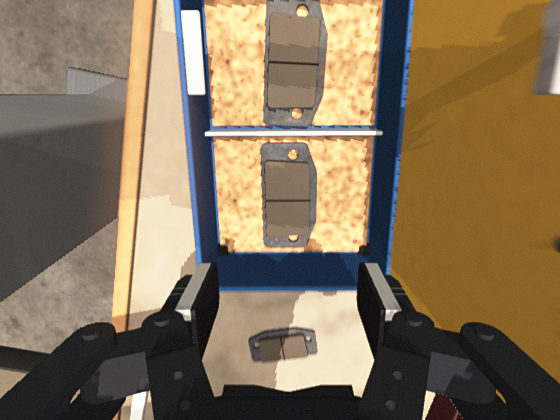

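Pad lies flat in the right cell at (289,195), and the stored pad is unmoved in the left. Heading back above the lid handle.

>>> {"method": "send_rows", "body": {
  "gripper": [0.7, 0.7, 0.7, 0.7, 0.7, 0.7, 0.7, 0.7, 0.7, 0.7],
  "dp": [
    [0, -0.8, 0],
    [0, -0.9, 0],
    [0, -0.9, 0],
    [0.4, -0.6, 0],
    [0.6, 0, 0.02],
    [0.65, 0, 0.02],
    [0.65, 0, 0.02],
    [0.6, 0, 0.02],
    [0.35, 0, 0],
    [0, 0, 0]
  ],
  "twist": [0, 0, 0, 0, 0, 0, 0, 0, -0.05, 0]
}}

```text
clock: 18.5
tcp_pos: [0.5881, 0.1906, 0.2636]
tool_rot: [[0.978, 0.002, -0.21], [0.21, 0.0, 0.978], [0.002, -1.0, -0.0]]
ft_force: [-0.1, 1.0, -0.1]
finger_gap: 0.0257
```

```bash
python3 - <<'E'
from station import bot
import cv2,pickle
from h import *
im=bot.get_image('wrist');cv2.imwrite('pics/w16.png',im['pixels']);pickle.dump(im,open('w16.pkl','wb'))
s=bot.sense();print(s['clock'],s['ft_force'],s['tcp_pos'],s['finger_gap'],s['tool_rot'][:2,0])
plan([.5874,.1915,.153,12.3],10)
p=np.load('case2.npy');h=case2w(p,[.066,-.052,.062])
r=np.hypot(.112,.037);a0=np.arctan2(.037,-.112)
for th in (1.65,1.7,1.75):
    c=[h+Rz(p[2])@np.array([r*np.cos(a0-th),dy,r*np.sin(a0-th)]) for dy in (.027,0,-.027)];print(th,c[1],proj(im,c).round().tolist())
E
```

```text
18.55 [ 0.05541174  0.24584621 -0.77817513] [0.58609913 0.1902305  0.26342399] 0.025350228634047556 [0.97777863 0.20963888]
cur [ 0.5861  0.1902  0.2634 12.1012] step mm [  0.1   0.1 -11. ] dyaw 0.02
dp [[0.004, 0.276, 0.002], [0.004, 0.276, 0.002], [0.004, 0.276, 0.002], [0.004, 0.276, 0.002], [0.004, 0.276, 0.002], [0.004, 0.276, 0.002], [0.004, 0.276, 0.002], [0.004, 0.276, 0.002], [0.004, 0.276, 0.002], [0.004, 0.276, 0.002]] 
tw [-0.003, -0.003, -0.003, -0.003, -0.003, -0.003, -0.003, -0.003, -0.003, -0.003]
1.65 [0.57078658 0.18441923 0.17072141] [[260.0, 175.0], [260.0, 213.0], [261.0, 249.0]]
1.7 [0.57604685 0.18553181 0.16829921] [[268.0, 174.0], [268.0, 212.0], [269.0, 247.0]]
1.75 [0.5811821  0.18661794 0.16561132] [[276.0, 173.0], [276.0, 211.0], [276.0, 246.0]]
```

View pics/w16.png

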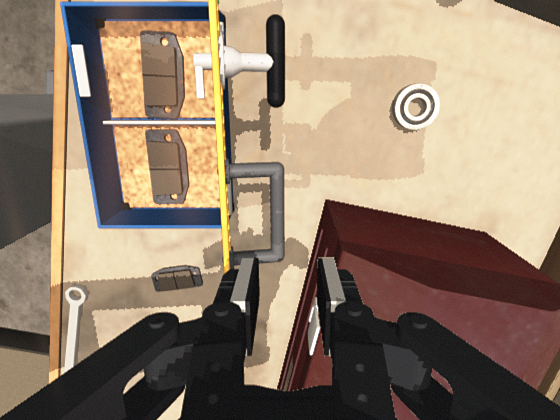

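Handle bar at image x≈278 (rows 168–258), about 5 mm toward the case from the jaw mid-line (286). Correcting and descending.

>>> {"method": "send_rows", "body": {
  "gripper": [0.7, 0.7, 0.7, 0.7, 0.7, 0.7, 1, 1, 1, 1],
  "dp": [
    [-0.11, 0.5, -0.03],
    [0, 0.7, -0.02],
    [0, 0.7, 0],
    [0, 0.6, 0],
    [0, 0.35, 0],
    [0, 0, 0],
    [0, 0, 0],
    [0, 0, 0],
    [0, 0, 0],
    [0, 0, 0]
  ],
  "twist": [0, 0, 0, 0, 0, 0, 0, 0, 0, 0],
  "squeeze": 40
}}

```text
clock: 19.38
tcp_pos: [0.5814, 0.1873, 0.1508]
tool_rot: [[0.978, 0.001, -0.21], [0.21, 0.0, 0.978], [0.001, -1.0, -0.0]]
ft_force: [0.4, -0.3, 5.2]
finger_gap: 0.0083
```

```bash
python3 - <<'E'
from station import bot
import cv2,pickle
from h import *
im=bot.get_image('wrist');cv2.imwrite('pics/w17.png',im['pixels'])
s=bot.sense();print(s['clock'],s['ft_force'],s['tcp_pos'],s['finger_gap'],s['tool_rot'][:2,0])
r=np.hypot(.112,.037);a0=np.arctan2(.037,-.112);N=19
th=np.linspace(1.745,0,N+1); X=r*np.cos(a0-th);Z=r*np.sin(a0-th)
print([[float(round(a,2)),float(round(-b,2)),0] for a,b in zip(np.diff(X)/.04,np.diff(Z)/.04)],th[10],X[10],Z[10])
E
```

```text
19.4333 [ 0.63375556 -0.54507581  5.11286863] [0.58143351 0.18731234 0.15080615] 0.00834690349450397 [0.97777327 0.20966318]
[[-0.24, -0.12, 0], [-0.25, -0.09, 0], [-0.26, -0.07, 0], [-0.27, -0.05, 0], [-0.27, -0.02, 0], [-0.27, 0.0, 0], [-0.27, 0.03, 0], [-0.27, 0.05, 0], [-0.26, 0.08, 0], [-0.25, 0.1, 0], [-0.24, 0.12, 0], [-0.23, 0.14, 0], [-0.21, 0.16, 0], [-0.2, 0.18, 0], [-0.18, 0.2, 0], [-0.16, 0.22, 0], [-0.14, 0.23, 0], [-0.12, 0.24, 0], [-0.1, 0.25, 0]] 0.8265789473684211 -0.04865051043267905 0.10745290984724326
```

View pics/w17.png

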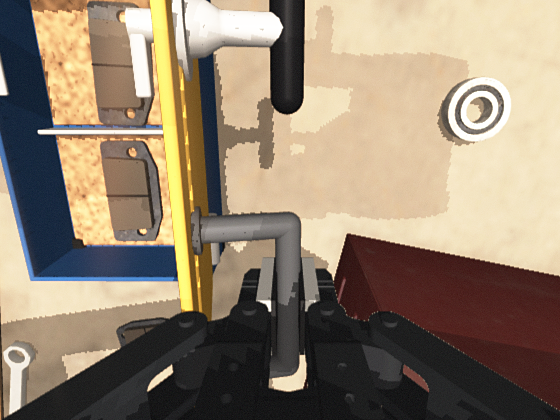

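Handle is gripped (gap 8.3 mm, as before). Swinging the lid shut.

>>> {"method": "send_rows", "body": {
  "gripper": [1, 1, 1, 1, 1, 1, 1, 1, 1, 1],
  "dp": [
    [-0.24, -0.12, 0],
    [-0.25, -0.09, 0],
    [-0.26, -0.07, 0],
    [-0.27, -0.05, 0],
    [-0.27, -0.02, 0],
    [-0.27, 0, 0],
    [-0.27, 0.03, 0],
    [-0.27, 0.05, 0],
    [-0.26, 0.08, 0],
    [-0.25, 0.1, 0]
  ],
  "twist": [0, 0, 0, 0, 0, 0, 0, 0, 0, 0]
}}

```text
clock: 20.27
tcp_pos: [0.4791, 0.1655, 0.1543]
tool_rot: [[0.978, 0.002, -0.21], [0.21, 0.001, 0.978], [0.002, -1.0, 0.0]]
ft_force: [3.0, 0.2, 0.7]
finger_gap: 0.0082
```

```bash
python3 - <<'E'
from station import bot
import cv2
s=bot.sense();print(s['clock'],s['ft_force'],s['tcp_pos'],s['finger_gap'])
E
```

```text
20.2667 [2.99315729 0.20383302 0.70622635] [0.47909558 0.16546187 0.15427155] 0.008154189960136496
```

>>> {"method": "send_rows", "body": {
  "gripper": [1, 1, 1, 1, 1, 1, 1, 1, 1, 1],
  "dp": [
    [-0.24, 0.12, 0],
    [-0.23, 0.14, 0],
    [-0.21, 0.16, 0],
    [-0.2, 0.18, 0],
    [-0.18, 0.2, 0],
    [-0.16, 0.22, 0],
    [-0.14, 0.23, 0],
    [-0.12, 0.24, 0],
    [-0.08, 0.25, 0],
    [0, 0.06, 0]
  ],
  "twist": [0, 0, 0, 0, 0, 0, 0, 0, 0, 0]
}}

```text
clock: 21.1
tcp_pos: [0.4168, 0.152, 0.0814]
tool_rot: [[0.978, -0.002, -0.21], [0.21, -0.0, 0.978], [-0.002, -1.0, -0.0]]
ft_force: [-7.7, -1.2, 44.6]
finger_gap: 0.0086
```

```bash
python3 - <<'E'
from station import bot
import cv2
im=bot.get_image('wrist');cv2.imwrite('pics/w18.png',im['pixels'])
s=bot.sense();print(s['clock'],s['ft_force'],s['tcp_pos'],s['finger_gap'])
E
```

```text
21.15 [-1.62099727  0.54389117 13.71888097] [0.41676545 0.15202159 0.08168911] 0.008073576569250918
```

View pics/w18.png

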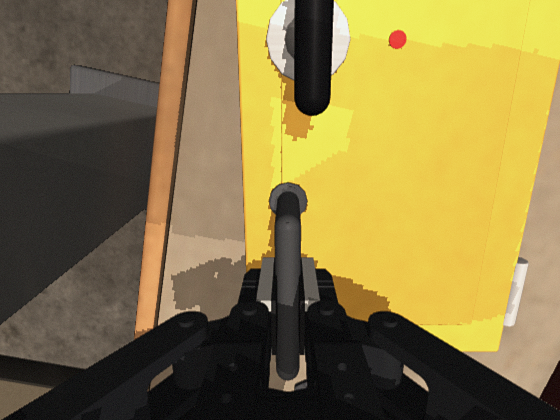

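The lid is down flat, at the same tool height as before opening (0.0815). Releasing and moving over the T-handle.

>>> {"method": "send_rows", "body": {
  "gripper": [0.4, 0.4, 0.4, 0.4, 0.4, 0.4, 0.4, 0.4, 0.4, 0.4],
  "dp": [
    [0, 0, 0],
    [0, 0, 0],
    [0, 0, 0],
    [0, -0.6, 0],
    [0, -0.8, 0],
    [0, -0.4, 0],
    [0.05, 0, 0.6],
    [0.05, 0, 0.7],
    [0.05, 0, 0.7],
    [0.05, 0, 0.5]
  ],
  "twist": [0, 0, 0, 0, 0, 0, 0, 0, 0, 0]
}}

```text
clock: 21.98
tcp_pos: [0.4041, 0.253, 0.1533]
tool_rot: [[0.978, -0.001, -0.21], [0.21, -0.0, 0.978], [-0.001, -1.0, 0.0]]
ft_force: [1.3, -0.3, 0.1]
finger_gap: 0.0512
```

```bash
python3 - <<'E'
from station import bot
import cv2
from h import *
im=bot.get_image('wrist');cv2.imwrite('pics/w19.png',im['pixels'])
s=bot.sense();print(s['clock'],s['ft_force'],s['tcp_pos'],s['finger_gap'])
print(proj(im,[[.4036,.2513,.1]]))
plan([.4036,.2513,.081,12],10)
E
```

```text
22.0333 [-0.12326366  2.40765716 -0.40102911] [0.40429408 0.25561993 0.15339771] 0.05117009119927386
[[285.47698076 232.93570433]]
cur [ 0.4043  0.2556  0.1534 12.1324] step mm [-0.1 -0.4 -7.2] dyaw -0.01
dp [[-0.004, 0.181, -0.01], [-0.004, 0.181, -0.01], [-0.004, 0.181, -0.01], [-0.004, 0.181, -0.01], [-0.004, 0.181, -0.01], [-0.004, 0.181, -0.01], [-0.004, 0.181, -0.01], [-0.004, 0.181, -0.01], [-0.004, 0.181, -0.01], [-0.004, 0.181, -0.01]] 
tw [0.002, 0.002, 0.002, 0.002, 0.002, 0.002, 0.002, 0.002, 0.002, 0.002]
```

View pics/w19.png

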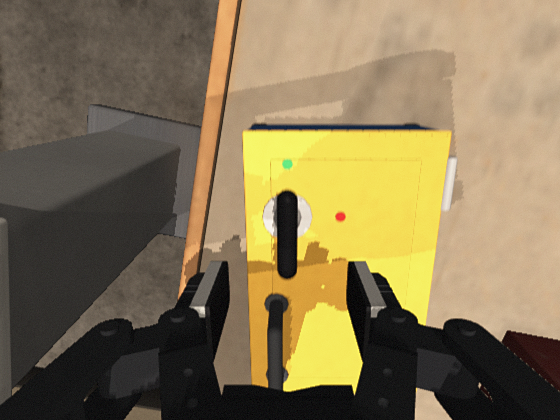

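T-bar at (287,192)–(287,276), middle (287,234), within 1–2 px of the prediction. Descending and gripping.

>>> {"method": "send_rows", "body": {
  "gripper": [0.4, 0.4, 0.4, 0.4, 0.4, 1, 1, 1, 1, 1],
  "dp": [
    [-0.01, 0.5, -0.04],
    [0, 0.6, -0.02],
    [0, 0.45, 0],
    [0, 0.23, 0],
    [0, 0, 0],
    [0, 0, 0],
    [0, 0, 0],
    [0, 0, 0],
    [0, 0, 0],
    [0, 0, 0]
  ],
  "twist": [0, 0, 0, 0, 0, 0, 0, 0, 0, 0],
  "squeeze": 60
}}

```text
clock: 22.87
tcp_pos: [0.4044, 0.2492, 0.0835]
tool_rot: [[0.978, -0.001, -0.209], [0.209, -0.0, 0.978], [-0.001, -1.0, 0.0]]
ft_force: [-4.0, -0.8, 7.2]
finger_gap: 0.0099
```

```bash
python3 - <<'E'
from station import bot
import cv2
im=bot.get_image('wrist');cv2.imwrite('pics/w20.png',im['pixels'])
s=bot.sense();print(s['clock'],s['ft_force'],s['tcp_pos'],s['finger_gap'],s['joint_positions'])
E
```

```text
22.9167 [-3.5094965  -0.876486    6.66531766] [0.40447394 0.24917245 0.08355061] 0.009910761956937493 [4.06338448e-01 3.83369910e-01 1.93467227e+00 4.22550565e-04
 8.24559111e-01 1.94947810e-01]
```

View pics/w20.png

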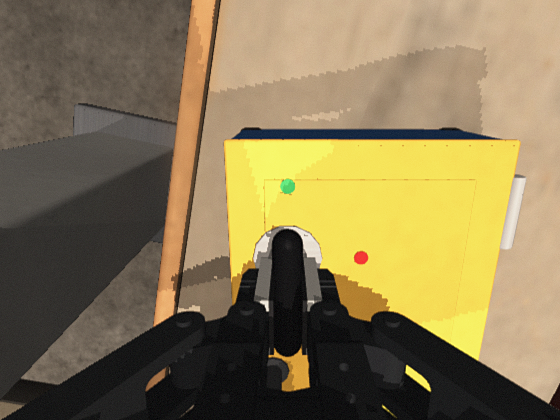

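>>> {"method": "send_rows", "body": {
  "gripper": [1, 1, 1, 1, 1, 1, 1, 1, 1, 1],
  "dp": [
    [0, 0, 0.05],
    [0, 0, 0],
    [0, 0, 0],
    [0, 0, 0],
    [0, 0, 0],
    [0, 0, 0],
    [0, 0, 0],
    [0, 0, 0],
    [0, 0, 0],
    [0, 0, 0]
  ],
  "twist": [0, 1, 1, 1, 1, 1, 1, 1, 1, 1]
}}

```text
clock: 23.75
tcp_pos: [0.404, 0.2496, 0.0835]
tool_rot: [[0.742, -0.001, 0.671], [-0.671, -0.003, 0.742], [0.001, -1.0, -0.003]]
ft_force: [-2.7, -8.8, 9.4]
finger_gap: 0.0096
```

>>> {"method": "send_rows", "body": {
  "gripper": [1, 1, 1, 1, 1, 1, 1, 1, 1, 1],
  "dp": [
    [0, 0, 0],
    [0, 0, 0],
    [0, 0, 0],
    [0, 0, 0],
    [0, 0, 0],
    [0, 0, 0],
    [0, 0, 0],
    [0, 0, 0],
    [0, 0, 0],
    [0, 0, 0]
  ],
  "twist": [1, 1, 1, 1, 1, 0.6, 0.4, 0, 0, 0]
}}

```text
clock: 24.58
tcp_pos: [0.4039, 0.2497, 0.0835]
tool_rot: [[0.21, -0.001, 0.978], [-0.978, -0.002, 0.21], [0.002, -1.0, -0.002]]
ft_force: [-3.6, -6.7, 9.2]
finger_gap: 0.0096
```

```bash
python3 - <<'E'
from station import bot
import cv2,numpy as np
im=bot.get_image('wrist');cv2.imwrite('pics/w21.png',im['pixels'])
s=bot.sense();R=s['tool_rot'];print(s['clock'],s['ft_force'],s['ft_torque'],s['tcp_pos'],s['finger_gap'],np.degrees(np.arctan2(R[1][0],R[0][0])))
E
```

```text
24.6333 [-4.0604227  -6.46264102  8.36570712] [-1.1827391   0.50934068 -0.05535237] [0.40383517 0.24976326 0.08349792] 0.00996209546925531 -77.84806482582489
```

View pics/w21.png

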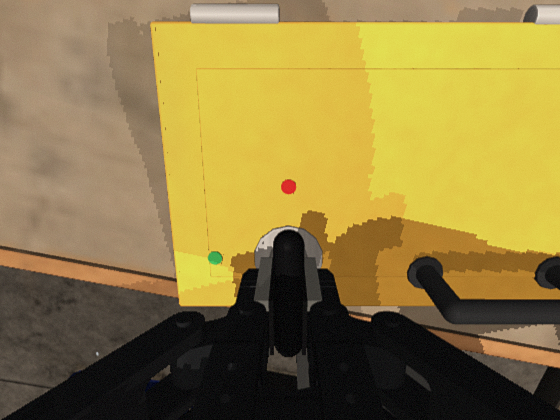

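>>> {"method": "send_rows", "body": {
  "gripper": [1, 1, 1, 1, 1, 1, 1, 1, 1, 1],
  "dp": [
    [0, 0, 0],
    [0, 0, 0],
    [0, 0, 0],
    [0, 0, 0],
    [0, 0, 0],
    [0, 0, 0],
    [0, 0, 0],
    [0, 0, 0],
    [0, 0, 0],
    [0, 0, 0]
  ],
  "twist": [0.2, 0.2, 0.2, 0.2, 0, 0, 0, 0, 0, 0]
}}

```text
clock: 25.47
tcp_pos: [0.4039, 0.2498, 0.0835]
tool_rot: [[0.13, -0.001, 0.991], [-0.991, -0.003, 0.13], [0.003, -1.0, -0.002]]
ft_force: [-3.1, -6.1, 8.3]
finger_gap: 0.0098
```

```bash
python3 - <<'E'
from station import bot
import cv2,numpy as np
im=bot.get_image('wrist');cv2.imwrite('pics/w22.png',im['pixels'])
s=bot.sense();R=s['tool_rot'];print(s['clock'],s['ft_force'],s['ft_torque'],s['tcp_pos'],s['finger_gap'],np.degrees(np.arctan2(R[1][0],R[0][0])))
E
```

```text
25.5167 [-3.34340717 -5.66066339  8.85208068] [-1.00809456  0.55964847  0.87664742] [0.40387029 0.24979542 0.0835294 ] 0.009396434017506783 -82.5172753464721
```

View pics/w22.png

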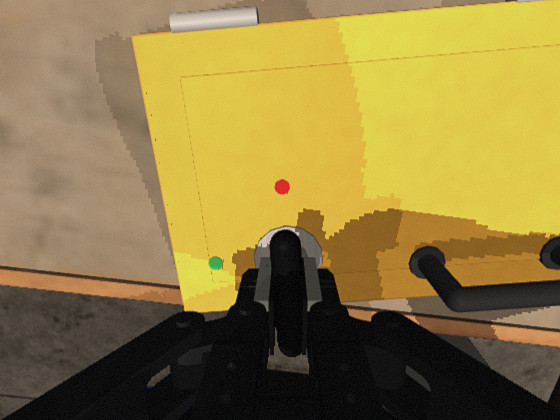

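Twist torque jumped from about 0 to 0.88 N m in the last 5°, so the latch is hard on its locked stop. Releasing and rising.

>>> {"method": "send_rows", "body": {
  "gripper": [0.3, 0.3, 0.3, 0.3, 0.3, 0.3, 0.3, 0.3, 0.3, 0.3],
  "dp": [
    [0, 0, 0],
    [0, 0, 0],
    [0, 0, 0],
    [0, 0, 0],
    [0, -0.5, 0],
    [0, -0.8, 0],
    [0, -0.8, -0.2],
    [0, -0.6, -0.6],
    [0, -0.4, -0.6],
    [0, 0, -0.3]
  ],
  "twist": [0, 0, 0, 0, 0, 0, 0, 0, -0.4, -0.4]
}}

```text
clock: 26.35
tcp_pos: [0.3371, 0.2427, 0.2095]
tool_rot: [[0.212, 0.004, 0.977], [-0.977, 0.002, 0.212], [-0.001, -1.0, 0.004]]
ft_force: [-0.4, -0.7, 0.2]
finger_gap: 0.06
```

```bash
python3 - <<'E'
from station import bot
import cv2,numpy as np,pickle
from h import *
im=bot.get_image('wrist');cv2.imwrite('pics/w23.png',im['pixels']);pickle.dump(im,open('w23.pkl','wb'))
im=bot.get_image('top');cv2.imwrite('pics/t23.png',im['pixels'])
s=bot.sense();R=s['tool_rot'];print(s['clock'],s['ft_force'],s['tcp_pos'],s['finger_gap'])
E
```

```text
26.45 [-0.22078363 -0.64447212 -0.15448371] [0.33588525 0.24192225 0.20718496] 0.05949729270541254
```

View pics/w23.png

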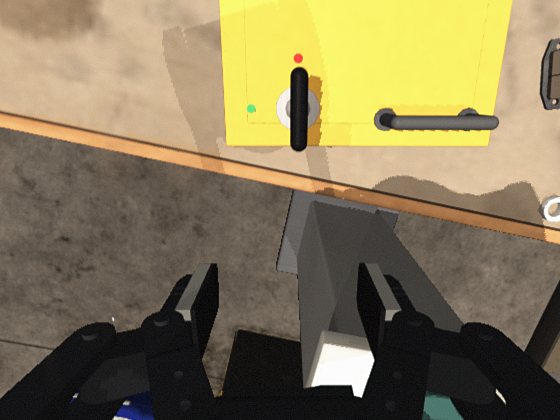

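View pics/t23.png

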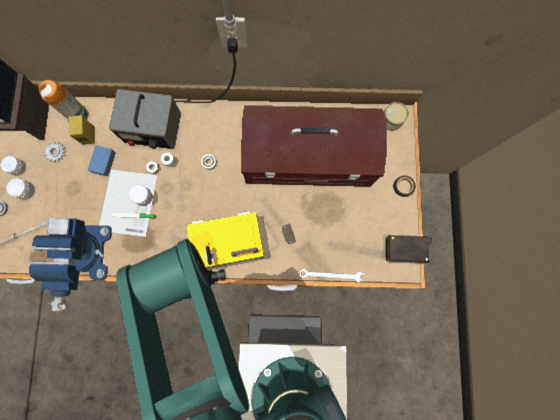

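```bash
python3 - <<'E'
import pickle
from h import *
w=pickle.load(open('w23.pkl','rb'));p=np.load('case2.npy')
A,B=onz(w,(300,73),.1),onz(w,(298.5,147),.1);v=A-B;print('bar',np.degrees(np.arctan2(v[1],v[0])),np.linalg.norm(v))
A,B=onz(w,(227,146.5),.064),onz(w,(489,146.5),.064);v=A-B;print('front edge',np.degrees(np.arctan2(v[1],v[0]))-90,np.linalg.norm(v),A,B)
print([case2w(p,c) for c in LIDC[[0,3]]])
w=pickle.load(open('w1.pkl','rb'))
crop(pickle.load(open('w23.pkl','rb')),200,0,520,170,2.4,'pics/w23c.png')
E
```

```text
bar 11.56089422635797 0.04866651733097104
front edge 12.215034794190473 0.20954809994144927 [0.36329637 0.29764889 0.064     ] [0.40763282 0.09284487 0.064     ]
[array([0.36244367, 0.30082667, 0.064     ]), array([0.40589864, 0.09537189, 0.064     ])]
```

View pics/w23c.png

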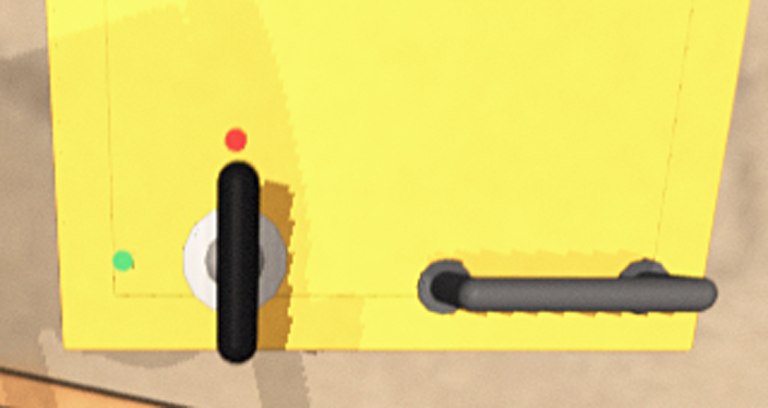

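The lid's front edge measures 209.5 mm at shut height (plate is 210 mm), and the bar (11.6°) is square to the case (12.2°), pointing at the red dot. Handing in.

```bash
python3 - <<'E'
from station import bot
print(bot.sign_off(), bot.sense()['clock'])
E
```

```text
the job is handed in; nothing more can be done
the job is handed in; nothing more can be done
```

The job is done and handed in at about 26.5 s of the 72 s allowed. I turned the T-handle counter-clockwise, swung the lid up to about its stop, and laid the larger loose pad flat in the empty right cell. Then I shut the lid and turned the handle clockwise to lock it.

**Last checks:**
- **Lid:** shut. Its front edge measured 209.5 mm at shut height, against the given 210 mm.
- **Latch:** locked. The bar stood at 11.6° against 12.2° for the lid's front edge, within measuring error, and pointed at the red dot. The twist torque rose from about 0 to 0.88 N m at the end, so it reached its stop.
- **Pads:** after I released the new pad, and again just before the lid was shut, both pads lay flat in their cells, with the stored pad still in its own.
- **Other things on the bench:** in the last top and wrist views they looked where they were before. I did not measure this.
- **Robot:** the gripper is clear of everything. The highest wrist reading seen was about 45 N, a brief press as the lid seated.

**Disagreements:**
- The first case position from the pictures was about 3 mm off. I corrected it from the forces on the latch and later views, and residuals of 2–3 mm remained.
- The first handle view showed the latch bar about 3° off the case axis, though it should have been at its locked stop.
- The pad height from three views came out 2 mm below the bench. That is within camera error, so I grasped at bench level.

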